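# Tip two hat-pattern boards, push the stamped one to dispatch

## Robot

A 6-joint arm with a two-finger parallel gripper is mounted at the origin on the work surface. World frame = base frame: x ahead of the robot, y to its left, z up, the work surface at z = 0. Lengths are in m, angles in rad, forces in N, time in s.
With the tool pointing down it reaches from about 0.3 to 0.75 m from the base axis. Payload 8.5 kg.
Tool frame: the origin (TCP) lies on the centre line of the jaws, within the pads' length; the fingertips stand 14 mm ahead of it and the grasp point (between the pads) lies 5 mm behind it (robot.finger_overhang is the distance from the TCP to the fingertips, in m); z points along the fingers, y is the line along which they close (so a half turn about z gives the same grasp; the last joint's range is limited). The gripper opens to 88 mm and grips with 3 to 60 N. Pads are 18 mm wide; open, the fingers measure 123 mm over their backs; the gripper's body (75 mm by 187 mm) begins 45 mm behind the grasp point.
Start: joints at [1.086, 0.381, 1.297, -0, 1.464, -0.215], TCP at [0.147, 0.53, 0.253] pointing down, gripper open.
Joint ranges: [-3.11, 3.11], [-0.89, 2.33], [0.22, 2.48], [-1.42, 4.56], [0.17, 2.85], [-2.88, 2.88]. Speed limits (rad/s): [2.39, 2.39, 3.14, 3.14, 3.14, 3.14].

## Interface

Orientations are given as a rotation vector (axis times angle).
In Python, from plant import robot, viewer gives the robot as it stands.
- The arm moves only by the tool jog_arm, never from a script. Its argument "motion" is a list that holds one entry, the list of rows, each a list of 4 numbers: the shift along the tool's x, y, z scaled (see below), then the turn about the tool's z scaled (see below). A call has 1 to 8 rows; each row shifts and turns the commanded pose from where the row before left it, along the tool's axes as they then stand; what a row does not reach is not made up. The controller multiplies each number of a shift by 0.5 m and each number of a turn by 30 degrees. A row lasts 1/12 s, in which the tool goes at most 41.7 mm and 7.16 degrees, less where a joint would pass 70% of its speed; a pose out of reach is approached as far as the arm can. A call with a number of a shift or a turn outside -1 to 1 is refused whole. A call with a gripper value outside its range is refused whole. "grip" is the closure in counts, from 0 (fully open) to 255 (shut), set as the call begins (left out, the last holds). The fingers move at their own pace and stop on an object; "force" is the grip in N (left out, the last holds). Time passes only in rows, so rows that do not move let the fingers close. It gives the time, the measured TCP pose, the force, the opening and the grip force at its end, in the units of the state.
- robot.state(): the state, without advancing time (a new reading comes with each control period).
- viewer.snapshot(name): name is "scene" or "side" or "wrist"; returns a dict with "color" (420x560x3 uint8, blue, green, red), "camera_matrix" (3x3 intrinsics, pixels), "distortion" ([k1, k2, p1, p2, k3] as OpenCV has them; the pictures are not rectified), "R" (3x3) and "t" (3): a world point X has camera coordinates R X + t. Camera axes: x right, y down, z forward; pixel columns grow to the right and rows downward; lengths in m; the calibration is good to about 2 mm. A picture is of the moment at which its call begins. There is no depth.
- robot.hand_in(): hands the job in; it is judged then, once.
The state is a dict: "time_s": time; "q": joint angles; "joint_velocities": joint speeds; "joint_torque": joint torques, N m; "eef_pos": TCP position; "ee_rot": TCP orientation; "ft_force": force on the tool from outside, world axes, zero at the start; "torque": the same for the moment, N m; "width": opening from 0.0 (shut) to 1.0 (fully open); "gripper_force": force on a finger pad.
Only numpy, scipy, OpenCV 4.12 (cv2) and the standard library are available. Lean on these libraries where they do the work, as an engineer would, in place of code of your own. Each camera call takes 0.05 s, during which the arm holds its last target. There are 200 camera calls.

## Task

One of the two orange hat patterns on the bench carries a red stamp on the underside of its board. With the fingertips under its far edge, tip each board up towards the robot, first the one on the robot's left, then the one on its right, until it leans more than halfway to upright on its near edge; hold it there a moment to see underneath, and let it down gently. Then push the stamped board flat along the bench, never picking it up, until its far edge lies along the yellow stripe, and leave the other board and the tools where they were.

Things in the scene. Friction and masses are not known exactly. Their poses are not given: they have to be found in the camera images.
- board_1: Mounted pattern: plywood board 190 mm (x) by 210 mm (y), 15 mm thick, on two runners 28 mm high, 24 mm wide, along x flush with the left and right edges; orange hat pattern fixed on top (brim 140 x 165 mm, whole thing 90 mm high). Loose, 0.5 to 0.95 kg. Origin: centre of its footprint at the runners' feet (z = 0 when flat). x points away from the robot (yaw within 0.2 rad), z up.
- board_2: The second mounted pattern, of the same make, size, origin and axes as board_1; only the undersides differ. One starts on the robot's left (y > 0), the other on its right. Mass centre about 33 mm above the feet, so a board tipped on its near edge falls back by itself up to about 70 degrees.
- board_1_far (a point): Middle of that board's far lower edge: 95 mm along its x from the origin and 28 mm above the runners' feet, the edge to get the fingertips under. Between the runners the gap under this edge is 162 mm wide and 28 mm high.
- board_1_near (a point): Middle of that board's near edge at the level of the runners' feet: 95 mm along -x from the origin. The board tips about this line and it must stay on the bench.
- board_2_far (a point): Middle of that board's far lower edge: 95 mm along its x from the origin and 28 mm above the runners' feet, the edge to get the fingertips under. Between the runners the gap under this edge is 162 mm wide and 28 mm high.
- board_2_near (a point): Middle of that board's near edge at the level of the runners' feet: 95 mm along -x from the origin. The board tips about this line and it must stay on the bench.
- stamp (a point): Centre of the stamp: a red ring 104 mm across with a red dot in it on a white patch 130 x 120 mm, painted on the underside of one of the two boards, in the middle between its runners (28 mm above the runners' feet). It cannot be seen while the board lies flat.
- stripe: The dispatch line: a yellow stripe painted flat across the bench beyond the boards, 60 mm wide (its x, away from the robot) and 720 mm long (its y). Origin at its centre at bench level. It has no height that can be felt.
- tin: Bystander: closed steel tin with a paper label, 72 mm diameter, 85 mm high, standing on the far left. Origin: centre of its base.
- plug: Bystander: small off-white plaster crown, 72 mm diameter, 58 mm high, standing on the far right. Origin: centre of its base.
- slick: Bystander: brass moulder's slick (a slim hand tool) lying along x between the boards, 187 mm long, 18 mm wide, 10 mm high. Origin: centre of its underside.

How it is judged:
On the way, in this order (a step that is already met when the one before it is completed fails the run):
1. the board on the robot's left is tipped up more than 45 degrees and held for 0.3 s (((world y of board_1 above 0 m and angle between board_1's own z axis and vertical above 0.79 rad) or (world y of board_2 above 0 m and angle between board_2's own z axis and vertical above 0.79 rad))), for 0.3 s.
2. the board on the robot's right is tipped up more than 45 degrees and held for 0.3 s (((world y of board_1 below 0 m and angle between board_1's own z axis and vertical above 0.79 rad) or (world y of board_2 below 0 m and angle between board_2's own z axis and vertical above 0.79 rad))), for 0.3 s.
At the end, for the whole second after the job is handed in: The stamped board lies flat and still with the middle of its far edge on the 60 mm yellow stripe (within 30 mm of its centre line) and square to it within 0.15 rad; the other board lies flat and still within 60 mm of where it started; the tin, plug and slick are within 20 mm of where they were (x of board_2_far in the frame of stripe between -0.03 and 0.03 m and y of board_2_far in the frame of stripe between -0.32 and 0.32 m and angle between the x axis of board_2 and the x axis of stripe, either way round below 0.15 rad and angle between each of board_2, board_1's own z axis and vertical below 0.05 rad and linear speed of each of board_2, board_1 below 0.02 m/s and distance of board_1 from where it was at the start of the episode below 0.06 m); the robot touches nothing.
It fails at once if a board is picked up: its near edge rises more than 15 mm off the bench (height (world z) of any of board_1_near, board_2_near above 0.015 m).
It fails at once if a board is dropped or knocked: it moves faster than 0.6 m/s (linear speed of any of board_1, board_2 above 0.6 m/s).
It fails at once if the tin, the plaster crown or the brass slick is shifted more than 20 mm (distance of any of tin, plug, slick from where it was at the start of the episode above 0.02 m).
It also fails if it takes over 72 s, if anything falls off the work surface, if the arm or the gripper's body presses on something with over 40 N, if the wrist force passes 120 N, or if a joint passes its speed limit or range.

## Working session

There is one attempt and no reset: what is moved stays moved. The work goes in short steps, Python scripts to look and compute and a tool call to move; the robot and the scene stay as the last step left them, time stands still between calls to the robot, and variables do not carry over. Pictures are saved under pics/ and viewed, at most 10 in all, crops included, and the job is handed in when it is done.

Besides the shell and the picture viewer there is one more tool, called after "Call:" as a command line: name --argument value ..., lists and objects as JSON in quotes. jog_arm: Moves the arm, as the interface text tells. Its arguments: {"type":"object","properties":{"motion":{"type":"array","items":{"type":"array","items":{"type":"array","items":{"type":"number"}}}},"grip":{"type":"number"},"force":{"type":"number"}},"required":["motion"]}

```bash
ls; mkdir -p pics; python3 - <<'E'
from plant import robot, viewer
import cv2,numpy as np,pickle
print([a for a in dir(robot) if a[0]!='_'],robot.finger_overhang)
print({k:np.round(v,3).tolist() for k,v in robot.state().items()})
s={n:viewer.snapshot(n) for n in("scene","side","wrist")}
pickle.dump(s,open('s0.pkl','wb'))
for n in s:
    print(n,'cam pos',np.round(-s[n]['R'].T@s[n]['t'],3))
cv2.imwrite('pics/a_scene.png',s['scene']['color']);cv2.imwrite('pics/a_side.png',s['side']['color'])
E
```

```text
pics
['MotionError', 'finger_overhang', 'hand_in', 'state'] 0.014
{'time_s': 0.0, 'q': [1.086, 0.381, 1.298, -0.0, 1.464, -0.215], 'joint_velocities': [0.0, -0.001, -0.0, 0.002, 0.001, -0.0], 'joint_torque': [0.002, -43.793, -22.456, 0.071, 0.035, -0.0], 'eef_pos': [0.146, 0.53, 0.252], 'ee_rot': [-0.422, -3.113, 0.002], 'ft_force': [-0.894, 0.032, 0.372], 'torque': [-0.036, -0.011, 0.036], 'gripper_force': 0.0, 'width': 1.005}
scene cam pos [0.986 0.406 1.054]
side cam pos [ 0.181 -0.69   0.887]
wrist cam pos [0.079 0.55  0.384]
```

View pics/a_scene.png

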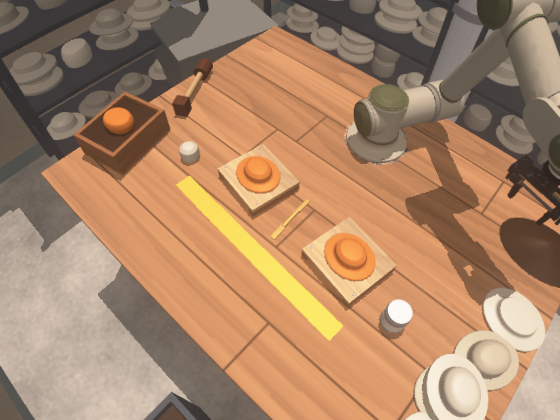

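View pics/a_side.png

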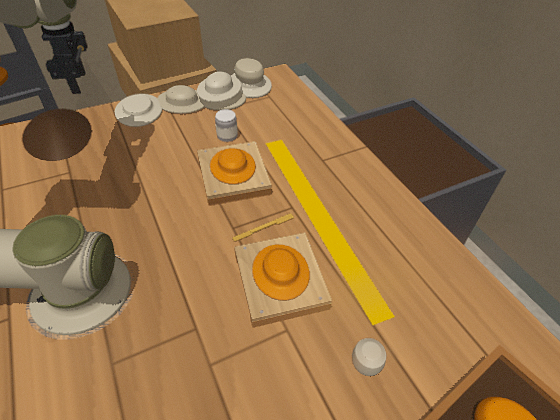

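```bash
cat > h.py <<'E'
import cv2,numpy as np
def ray(s,px,z):
    px=np.asarray(px,float).reshape(-1,1,2)
    n=cv2.undistortPoints(px,s['camera_matrix'],np.asarray(s['distortion'],float)).reshape(-1,2)
    d=np.c_[n,np.ones(len(n))]@s['R']; c=-s['R'].T@s['t']
    return c+d*((z-c[2])/d[:,2])[:,None]
def proj(s,X):
    rv=cv2.Rodrigues(np.asarray(s['R'],float))[0]
    return cv2.projectPoints(np.asarray(X,float).reshape(-1,1,3),rv,np.asarray(s['t'],float),s['camera_matrix'],np.asarray(s['distortion'],float))[0].reshape(-1,2)
def blobs(m,amin):
    cs=cv2.findContours(m,cv2.RETR_EXTERNAL,cv2.CHAIN_APPROX_NONE)[0]
    return [c for c in cs if cv2.contourArea(c)>amin]
E
python3 - <<'E'
import pickle,cv2,numpy as np
from h import *
S=pickle.load(open('s0.pkl','rb'))
rois={'scene':{'L':(300,218,400,305),'R':(215,144,302,215)},'side':{'L':(193,138,275,205),'R':(230,228,335,325)}}
bp={'scene':[(330,200),(350,222),(225,140)],'side':[(150,250),(285,210),(320,200)]}
for n in('scene','side'):
    s=S[n];hsv=cv2.cvtColor(s['color'],cv2.COLOR_BGR2HSV)
    ye=cv2.inRange(hsv,(23,170,150),(35,255,255));
    c=max(blobs(ye,100),key=cv2.contourArea)
    P=ray(s,c.reshape(-1,2),0)[:,:2].astype(np.float32)
    print(n,'stripe',[np.round(v,3).tolist() for v in cv2.boxPoints(cv2.minAreaRect(P))])
    for k,(x0,y0,x1,y1) in rois[n].items():
        o=np.zeros(hsv.shape[:2],np.uint8);o[y0:y1,x0:x1]=cv2.inRange(hsv,(5,200,120),(17,255,255))[y0:y1,x0:x1]
        c=max(blobs(o,100),key=cv2.contourArea)
        r=cv2.minAreaRect(ray(s,c.reshape(-1,2),0.05)[:,:2].astype(np.float32)); print(k,'brim',np.round(r[0],3),np.round(r[1],3),round(r[2],1))
    print('hsv board',hsv[rois[n]['L'][1]+42 if n=='scene' else 155, 313 if n=='scene' else 205],'bench',hsv[330,250] if n=='scene' else hsv[370,200])
man={'scene':{'L':[(347,221),(394,266),(349,301),(303,252)],'R':[(265,147),(298,180),(255,211),(219,177)]},
'side':{'L':[(197,149),(262,144),(271,190),(206,198)],'R':[(235,249),(301,235),(329,304),(252,320)]}}
for n in man:
    for k in man[n]: print(n,k,np.round(ray(S[n],man[n][k],0.043)[:,:2],3).tolist())
print('slick',np.round(ray(S['scene'],[(308,202),(273,236)],.005),3).tolist(),np.round(ray(S['side'],[(235,239),(293,216)],.005),3).tolist())
print('tin top',ray(S['scene'],[(400,308)],.085).round(3),ray(S['side'],[(226,116)],.085).round(3))
print('plug',ray(S['scene'],[(189,147)],.058).round(3),ray(S['side'],[(370,352)],.058).round(3))
a=cv2.resize(S['scene']['color'][140:310,205:405],None,fx=3.5,fy=3.5,interpolation=cv2.INTER_CUBIC);cv2.imwrite('pics/b.png',a)
E
```

```text
Traceback (most recent call last):
ValueError: max() iterable argument is empty
```

```bash
cat > m.py <<'E'
import pickle,cv2,numpy as np
from h import *
S=pickle.load(open('s0.pkl','rb'))
rois={'scene':{'L':(300,218,400,305),'R':(215,144,302,215)},'side':{'L':(193,138,275,205),'R':(230,228,335,325)}}
st={'scene':(250,248),'side':(318,215)}; hat={'scene':(335,262),'side':(218,170)}
for n in('scene','side'):
    s=S[n];hsv=cv2.cvtColor(s['color'],cv2.COLOR_BGR2HSV)
    def near(p,t):
        v=hsv[p[1],p[0]].astype(int); return cv2.inRange(hsv,np.clip(v-t,0,255),np.clip(v+t,0,255))
    print(n,'stripe hsv',hsv[st[n][1],st[n][0]],'hat',hsv[hat[n][1],hat[n][0]])
    c=max(blobs(near(st[n],(5,70,60)),100),key=cv2.contourArea)
    P=ray(s,c.reshape(-1,2),0)[:,:2].astype(np.float32)
    print('stripe',[np.round(v,3).tolist() for v in cv2.boxPoints(cv2.minAreaRect(P))])
    for k,(x0,y0,x1,y1) in rois[n].items():
        o=np.zeros(hsv.shape[:2],np.uint8);o[y0:y1,x0:x1]=near(hat[n],(6,60,110))[y0:y1,x0:x1]
        c=max(blobs(o,100),key=cv2.contourArea)
        r=cv2.minAreaRect(ray(s,c.reshape(-1,2),0.05)[:,:2].astype(np.float32)); print(k,'brim',np.round(r[0],3),np.round(r[1],3),round(r[2],1))
man={'scene':{'L':[(347,221),(394,266),(349,301),(303,252)],'R':[(265,147),(298,180),(255,211),(219,177)]},
'side':{'L':[(197,149),(262,144),(271,190),(206,198)],'R':[(235,249),(301,235),(329,304),(252,320)]}}
for n in man:
    for k in man[n]: print(n,k,np.round(ray(S[n],man[n][k],0.043)[:,:2],3).tolist())
print('slick',np.round(ray(S['scene'],[(308,202),(273,236)],.005),3).tolist(),np.round(ray(S['side'],[(235,239),(293,216)],.005),3).tolist())
print('tin top',ray(S['scene'],[(400,308)],.085).round(3),ray(S['side'],[(226,116)],.085).round(3))
print('plug',ray(S['scene'],[(189,147)],.058).round(3),ray(S['side'],[(370,352)],.058).round(3))
a=cv2.resize(S['scene']['color'][140:310,205:405],None,fx=3.5,fy=3.5,interpolation=cv2.INTER_CUBIC);cv2.imwrite('pics/b.png',a)
E
python3 m.py
```

```text
scene stripe hsv [ 25 155 252] hat [ 14 168 249]
stripe [[0.5849999785423279, -0.38100001215934753], [0.6460000276565552, -0.38499999046325684], [0.699999988079071, 0.3330000042915344], [0.6389999985694885, 0.3370000123977661]]
L brim [0.479 0.24 ] [0.278 0.314] 42.0
R brim [ 0.456 -0.174] [0.292 0.303] 42.9
side stripe hsv [ 24 255 217] hat [ 17 224 213]
stripe [[0.5879999995231628, -0.38199999928474426], [0.6489999890327454, -0.38600000739097595], [0.703000009059906, 0.3319999873638153], [0.6430000066757202, 0.335999995470047]]
L brim [0.482 0.223] [0.162 0.136] 88.2
R brim [ 0.446 -0.185] [0.14  0.158] 12.2
scene L [[0.386, 0.148], [0.415, 0.343], [0.589, 0.309], [0.56, 0.117]]
scene R [[0.339, -0.249], [0.37, -0.068], [0.554, -0.087], [0.539, -0.269]]
side L [[0.411, 0.349], [0.61, 0.286], [0.546, 0.082], [0.365, 0.13]]
side R [[0.372, -0.073], [0.546, -0.104], [0.509, -0.311], [0.333, -0.272]]
slick [[0.393, -0.002, 0.005], [0.566, 0.001, 0.005]] [[0.394, -0.013, 0.005], [0.575, -0.006, 0.005]]
tin top [[0.53  0.426 0.085]] [[0.541 0.42  0.085]]
plug [[ 0.527 -0.434  0.058]] [[ 0.523 -0.45   0.058]]
```

View pics/b.png

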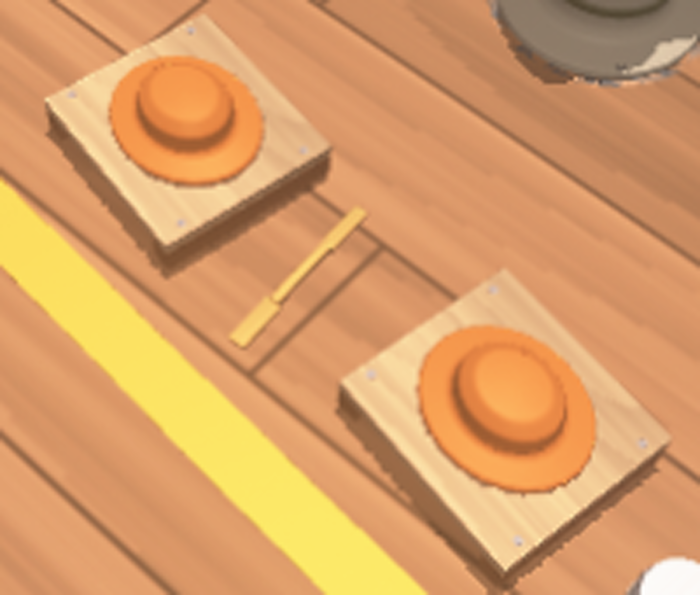

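```bash
python3 - <<'E'
import pickle,numpy as np
from h import *
s=pickle.load(open('s0.pkl','rb'))['scene']
C={'L':[(505,270),(668,440),(505,570),(342,382)],'R':[(205,15),(330,150),(165,248),(47,100)]}
for k,v in C.items():
    P=ray(s,np.array(v)/3.5+[205-.36,140-.36],.043)[:,:2]  # NR NL FL FR
    c=P.mean(0); x=(P[2]+P[3]-P[0]-P[1])/2; y=(P[1]+P[2]-P[0]-P[3])/2
    print(k,P.round(3).tolist(),'c',c.round(3),'len',np.linalg.norm(x).round(3),np.linalg.norm(y).round(3),'yaw',np.arctan2(x[1],x[0]).round(3),np.arctan2(-y[0],y[1]).round(3),'far',(c+x/2).round(3))
E
```

```text
L [[0.37, 0.143], [0.411, 0.346], [0.592, 0.312], [0.554, 0.109]] c [0.482 0.227] len 0.186 0.207 yaw -0.184 -0.194 far [0.573 0.21 ]
R [[0.332, -0.264], [0.376, -0.059], [0.559, -0.096], [0.516, -0.3]] c [ 0.446 -0.18 ] len 0.187 0.209 yaw -0.194 -0.209 far [ 0.537 -0.198]
```

Call:
jog_arm --motion '[[[0,0,0,0.02]]]' --grip 255

```text
time_s: 0.23
eef_pos: [0.1465, 0.53, 0.2525]
ee_rot: [-0.439, -3.111, 0.001]
ft_force: [0.6, 0.1, 0.6]
width: 0.947
gripper_force: 0.0
```

Call:
jog_arm --motion '[[[-0.034,-0.054,0,-0.17],[-0.034,-0.054,0,0],[-0.034,-0.054,0,0],[-0.034,-0.054,0,0],[-0.034,-0.054,0,0],[-0.034,-0.054,0,0],[-0.034,-0.054,0,0],[-0.034,-0.054,0,0]]]' --grip 0

```text
time_s: 0.9
eef_pos: [0.2364, 0.2899, 0.2527]
ee_rot: [0.3, 3.127, 0.0]
ft_force: [-0.1, 0.7, -0.4]
width: 0.998
gripper_force: 0.0
```

Call:
jog_arm --motion '[[[-0.034,-0.054,0,0],[-0.034,-0.054,0,0],[-0.034,-0.054,0,0],[-0.034,-0.054,0,0],[-0.034,-0.054,0,0],[-0.034,-0.054,0,0],[-0.034,-0.054,0,0],[-0.034,-0.054,0,0]]]'

```text
time_s: 1.57
eef_pos: [0.3289, 0.0518, 0.2529]
ee_rot: [0.301, 3.127, 0.0]
ft_force: [0.8, -0.0, -0.5]
width: 0.999
gripper_force: 0.0
```

```bash
cat > st.py <<'E'
from plant import robot
import numpy as np
from scipy.spatial.transform import Rotation as Ro
s=robot.state();M=Ro.from_rotvec(s['ee_rot']).as_matrix()
print(round(s['time_s'],2),'q',np.round(s['q'],3),'p',np.round(s['eef_pos'],4));print(M.round(3),np.round(s['ft_force'],1))
E
python3 st.py
```

```text
1.57 q [-0.205 -0.015  1.809  0.     1.347 -1.583] p [0.3289 0.0518 0.2529]
[[-0.982  0.191  0.001]
 [ 0.191  0.982 -0.   ]
 [-0.001  0.    -1.   ]] [ 0.8 -0.  -0.5]
```

Call:
jog_arm --motion '[[[0.06,0,0,0],[0.06,0,0,0],[0.06,0,0,0],[0.06,0,0,0]]]'

```text
time_s: 1.9
eef_pos: [0.2097, 0.0763, 0.2524]
ee_rot: [-0.302, -3.126, -0.0]
ft_force: [-0.5, 1.0, 1.3]
width: 1.0
gripper_force: 0.0
```

```bash
python3 st.py
```

```text
1.9 q [-0.206 -0.261  2.001 -0.     1.403 -1.584] p [0.2097 0.0763 0.2524]
[[-0.981  0.191 -0.001]
 [ 0.191  0.981  0.   ]
 [ 0.001 -0.    -1.   ]] [-0.5  1.   1.3]
```

Call:
jog_arm --motion '[[[0.005,0,0.075,0],[0,0,0.075,0],[0,0,0.075,0],[0,0,0.07,0]]]'

```text
time_s: 2.23
eef_pos: [0.2082, 0.0767, 0.1045]
ee_rot: [0.3, 3.123, -0.001]
ft_force: [2.0, -0.3, -1.3]
width: 1.003
gripper_force: 0.0
```

```bash
python3 st.py; python3 - <<'E'
import numpy as np
from plant import robot
from scipy.optimize import least_squares
s=robot.state()
D=[([1.086,.381,1.298,0,1.464],[.146,.53,.252]),([-.205,-.015,1.809,0,1.347],[.3289,.0518,.2529]),([-.206,-.261,2.001,0,1.403],[.2097,.0763,.2524]),(s['q'][:5],s['eef_pos'])]
def f(x):
    L1,L2,a,h,o,e=x;r=[]
    for q,p in D:
        c,n=np.cos(q[0]),np.sin(q[0]); S=p[0]*c+p[1]*n; l=-p[0]*n+p[1]*c
        r+=[a+L1*np.sin(q[1])+L2*np.sin(q[1]+q[2]+e)-S,h+L1*np.cos(q[1])+L2*np.cos(q[1]+q[2]+e)-p[2],l-o]
    return r
for fe in(0,1):
    g=lambda x:f(np.r_[x[:5],x[5]*fe]); k=least_squares(g,[.5,.35,0,-.2,.1,0]); print(k.x.round(3),np.abs(k.fun).max().round(4))
E
```

```text
2.23 q [-0.205  0.041  2.346  0.     0.75  -1.584] p [0.2082 0.0767 0.1045]
[[-0.982  0.19   0.004]
 [ 0.19   0.982 -0.001]
 [-0.004 -0.    -1.   ]] [ 2.  -0.3 -1.3]
[ 0.551  0.351 -0.032 -0.213  0.118  0.   ] 0.0429
[ 0.537  0.364  0.001 -0.107  0.118  0.283] 0.0003
```

Call:
jog_arm --motion '[[[0,0,0.07,0],[0.04,0,0,0],[0.04,0,0,0],[0.04,0,0,0]]]'

```text
time_s: 2.57
eef_pos: [0.1594, 0.0927, 0.084]
ee_rot: [-0.302, -3.118, 0.006]
ft_force: [-0.3, 0.5, -0.4]
width: 0.998
gripper_force: 0.0
```

```bash
python3 st.py
```

```text
2.57 q [-0.157  0.052  2.478 -0.007  0.619 -1.529] p [0.1594 0.0927 0.084 ]
[[-0.981  0.192 -0.009]
 [ 0.192  0.981 -0.003]
 [ 0.008 -0.004 -1.   ]] [-0.3  0.5 -0.4]
```

Call:
jog_arm --motion '[[[0.05,0,0.05,0],[0.05,0,0.05,0],[0.05,0,0.05,0]]]'

```text
time_s: 2.82
eef_pos: [0.1287, 0.1467, 0.0645]
ee_rot: [-0.302, -3.099, 0.048]
ft_force: [0.6, -0.3, -0.1]
width: 1.004
gripper_force: 0.0
```

```bash
python3 st.py
```

```text
2.82 q [ 0.235  0.178  2.478 -0.04   0.522 -1.107] p [0.1287 0.1467 0.0645]
[[-0.981  0.192 -0.03 ]
 [ 0.193  0.981 -0.028]
 [ 0.024 -0.033 -0.999]] [ 0.6 -0.3 -0.1]
```

```bash
python3 - <<'E'
import pickle,numpy as np
from h import *
S=pickle.load(open('s0.pkl','rb'))
print(ray(S['scene'],[(275,30),(345,68),(345,140),(411,140),(490,150),(45,175)],0).round(2).tolist())
print('z-.7',ray(S['scene'],[(210,20),(330,55),(500,130),(540,140),(10,150)],-.7).round(2).tolist())
print(ray(S['side'],[(0,130),(285,68),(20,325),(135,290),(0,350)],0).round(2).tolist())
E
```

```text
[[-0.27, -0.77, 0.0], [-0.27, -0.34, 0.0], [0.08, -0.08, 0.0], [-0.09, 0.1, 0.0], [-0.27, 0.35, 0.0], [0.94, -0.77, 0.0]]
z-.7 [[-0.85, -2.05, -0.7], [-1.15, -1.02, -0.7], [-1.33, 0.29, -0.7], [-1.45, 0.54, -0.7], [0.97, -1.93, -0.7]]
[[-0.15, 0.77, 0.0], [0.93, 0.76, 0.0], [-0.14, -0.03, 0.0], [0.12, -0.05, -0.0], [-0.18, -0.08, 0.0]]
```

```bash
python3 - <<'E'
from plant import viewer
import cv2,numpy as np
a=viewer.snapshot('scene')['color'][0:240,300:560];b=viewer.snapshot('side')['color'][0:370,0:260]
a=cv2.resize(a,None,fx=1.54,fy=1.54);b=cv2.resize(b,None,fx=1.5,fy=1.5)
o=np.zeros((556,792,3),np.uint8);o[:a.shape[0],:a.shape[1]]=a;o[:b.shape[0],401:401+b.shape[1]]=b
cv2.imwrite('pics/c.png',o)
E
```

```text
(no output)
```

View pics/c.png

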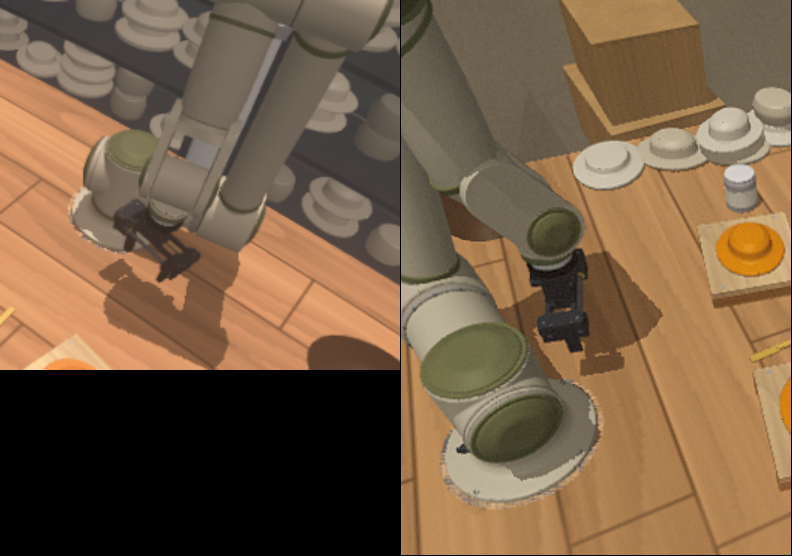

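Call:
jog_arm --motion '[[[-0.01,0.02,-0.07,0],[-0.01,0.02,-0.07,0],[-0.01,0.02,-0.07,0],[-0.01,0.02,-0.07,0],[-0.01,0.02,-0.07,0],[-0.01,0.02,-0.07,0],[-0.01,0.02,-0.07,0],[-0.01,0.02,-0.07,0]]]'

```text
time_s: 3.58
eef_pos: [0.1909, 0.2214, 0.3316]
ee_rot: [-0.3, -3.098, 0.048]
ft_force: [0.7, 0.2, -0.3]
width: 0.998
gripper_force: 0.0
```

Call:
jog_arm --motion '[[[-0.01,0.02,-0.07,0],[-0.01,0.02,-0.07,0],[-0.01,0.02,-0.07,0],[0.06,0,-0.03,0],[0.06,0,-0.03,0],[0.06,0,-0.03,0],[0.06,0,-0.03,0],[0.06,0,-0.03,0]]]'

```text
time_s: 4.25
eef_pos: [0.0691, 0.2814, 0.5128]
ee_rot: [-0.301, -3.097, 0.048]
ft_force: [0.0, 0.8, 0.2]
width: 0.995
gripper_force: 0.0
```

Call:
jog_arm --motion '[[[0.06,0,-0.03,0],[0.06,0,-0.03,0],[0.06,0,-0.03,0],[0.06,0,-0.03,0],[0.06,0,-0.03,0],[0.014,-0.055,-0.014,0],[0.014,-0.055,-0.014,0],[0.014,-0.055,-0.014,0]]]'

```text
time_s: 4.92
eef_pos: [-0.1102, 0.2358, 0.6155]
ee_rot: [-0.298, -3.097, 0.05]
ft_force: [0.5, 0.1, 0.2]
width: 1.0
gripper_force: 0.0
```

```bash
python3 st.py
```

```text
4.92 q [ 1.508 -0.144  0.883  0.048  2.432  0.165] p [-0.1102  0.2358  0.6155]
[[-0.981  0.19  -0.033]
 [ 0.191  0.981 -0.029]
 [ 0.027 -0.035 -0.999]] [0.5 0.1 0.2]
```

Call:
jog_arm --motion '[[[0.016,-0.055,-0.01,0],[0.016,-0.055,-0.01,0],[0.016,-0.055,-0.01,0],[0.016,-0.055,-0.01,0],[0.016,-0.055,-0.01,0],[0.016,-0.055,-0.01,0],[0.016,-0.055,-0.01,0],[0.016,-0.055,-0.01,0]]]'

```text
time_s: 5.58
eef_pos: [-0.2114, 0.0367, 0.6642]
ee_rot: [-0.3, -3.095, 0.047]
ft_force: [0.0, 1.5, -0.3]
width: 1.001
gripper_force: 0.0
```

Call:
jog_arm --motion '[[[0.016,-0.055,-0.01,0],[0.016,-0.055,-0.01,0],[0.016,-0.055,-0.01,0],[0.016,-0.055,-0.01,0]]]'

```text
time_s: 5.92
eef_pos: [-0.2614, -0.0599, 0.6878]
ee_rot: [-0.299, -3.095, 0.049]
ft_force: [-0.4, 0.8, 0.6]
width: 0.998
gripper_force: 0.0
```

```bash
python3 st.py
```

```text
5.92 q [ 2.878 -0.054  0.559  0.071  2.61   1.561] p [-0.2614 -0.0599  0.6878]
[[-0.981  0.191 -0.034]
 [ 0.192  0.981 -0.028]
 [ 0.028 -0.034 -0.999]] [-0.4  0.8  0.6]
```

Call:
jog_arm --motion '[[[0.025,0,-0.079,0],[0.025,0,-0.079,0],[0.025,0,-0.079,0],[0.025,0,-0.079,0],[0.025,0,-0.079,0],[0.025,0,-0.079,0],[0.025,0,-0.079,0],[0.025,0,-0.079,0]]]'

```text
time_s: 6.58
eef_pos: [-0.2524, -0.0164, 0.7447]
ee_rot: [-0.298, -3.071, 0.088]
ft_force: [-0.4, 0.4, -1.0]
width: 1.0
gripper_force: 0.0
```

```bash
python3 st.py
```

```text
6.58 q [2.644 0.035 0.222 0.257 2.847 1.514] p [-0.2524 -0.0164  0.7447]
[[-0.98   0.19  -0.06 ]
 [ 0.193  0.98  -0.051]
 [ 0.049 -0.062 -0.997]] [-0.4  0.4 -1. ]
```

Call:
jog_arm --motion '[[[0.05,0.055,0.032,0],[0.05,0.055,0.032,0],[0.05,0.055,0.032,0],[0.05,0.055,0.032,0],[0.04,0.005,-0.072,0],[0.04,0.005,-0.072,0],[0.04,0.005,-0.072,0],[0.04,0.005,-0.072,0]]]'

```text
time_s: 7.25
eef_pos: [-0.2909, 0.11, 0.718]
ee_rot: [0.3, 3.115, -0.181]
ft_force: [0.1, -0.5, -0.0]
width: 1.001
gripper_force: 0.0
```

Call:
jog_arm --motion '[[[0.04,0.005,-0.072,0],[0.04,0.005,-0.072,0],[0.04,0.005,-0.072,0],[0.04,0.005,-0.072,0],[0.04,0.005,-0.072,0],[0.04,0.005,-0.072,0],[0.04,0.005,-0.072,0],[0.04,0.005,-0.072,0]]]'

```text
time_s: 7.92
eef_pos: [-0.2933, 0.132, 0.7134]
ee_rot: [0.296, 3.118, -0.24]
ft_force: [-0.5, -0.3, -0.8]
width: 1.002
gripper_force: 0.0
```

```bash
python3 st.py
```

```text
7.92 q [2.258 0.162 0.222 0.378 2.846 1.234] p [-0.2933  0.132   0.7134]
[[-0.982  0.187 -0.014]
 [ 0.187  0.971 -0.152]
 [-0.015 -0.152 -0.988]] [-0.5 -0.3 -0.8]
```

```bash
cat > kin.py <<'E'
import numpy as np
from scipy.spatial.transform import Rotation as Ro
from scipy.optimize import least_squares
L1,L2,E,HD,OFF=.537,.364,.283,-.107,.118
LO=np.array([-3.11,-.89,.22,-1.42,.17,-2.88]);HI=np.array([3.11,2.33,2.48,4.56,2.85,2.88])
D=.23
def fk(q,d=None,sg=1):
    d=D if d is None else d
    B=Ro.from_euler('z',q[0]); f=q[1]+q[2]
    R=B*Ro.from_euler('y',f)*Ro.from_euler('z',sg*q[3])*Ro.from_euler('y',q[4])*Ro.from_euler('z',q[5]+np.pi/2)
    w=np.array([L1*np.sin(q[1])+L2*np.sin(f+E),OFF,HD+d+L1*np.cos(q[1])+L2*np.cos(f+E)])
    return B.apply(w)+d*R.as_matrix()[:,2],R
def step(q,row,w,p=None,R=None):
    if p is None: p,R=fk(q)
    t=np.array(row[:3])*.5; n=np.linalg.norm(t)
    if n>.0417: t*=.0417/n
    pt=p+R.apply(t); Rt=R*Ro.from_euler('z',np.radians(row[3]*30))
    def r(x):
        a,b=fk(x); return np.r_[a-pt,w*(Rt.inv()*b).as_rotvec(),1e-4*(x-q)]
    return least_squares(r,np.clip(q,LO+1e-6,HI-1e-6),bounds=(LO,HI)).x
E
python3 - <<'E'
import kin;from kin import *
tests=[([2.258,.162,.222,.378,2.846,1.234],[-.2933,.132,.7134],[-.014,-.152,-.988]),([2.644,.035,.222,.257,2.847,1.514],[-.2524,-.0164,.7447],[-.06,-.051,-.997]),([-.205,.041,2.346,0,.75,-1.584],[.2082,.0767,.1045],[-.004,0,-1])]
for sg in(1,-1):
  for d in(.2,.23,.26):
    print(sg,d,[ (np.linalg.norm(fk(q,d,sg)[0]-p).round(4),np.linalg.norm(fk(q,d,sg)[1].as_matrix()[:,2]-z).round(3)) for q,p,z in tests])
for w in(.1,.3,1,3):
    q=np.array([2.878,-.054,.559,.071,2.61,1.561])
    for i in range(8): q=step(q,[.025,0,-.079,0],w)
    print(w,q.round(3),fk(q)[0].round(3),fk(q)[1].as_matrix()[:,2].round(3))
    q=np.array([2.644,.035,.222,.257,2.847,1.514])
    for i in range(16): q=step(q,[.05,.055,.032,0] if i<4 else [.04,.005,-.072,0],w)
    print(w,q.round(3),fk(q)[0].round(3),fk(q)[1].as_matrix()[:,2].round(3))
E
```

```text
1 0.2 [(np.float64(0.0046), np.float64(0.001)), (np.float64(0.0039), np.float64(0.0)), (np.float64(0.0009), np.float64(0.009))]
1 0.23 [(np.float64(0.0021), np.float64(0.001)), (np.float64(0.0026), np.float64(0.0)), (np.float64(0.001), np.float64(0.009))]
1 0.26 [(np.float64(0.0053), np.float64(0.001)), (np.float64(0.0031), np.float64(0.0)), (np.float64(0.001), np.float64(0.009))]
-1 0.2 [(np.float64(0.0466), np.float64(0.215)), (np.float64(0.0318), np.float64(0.147)), (np.float64(0.0009), np.float64(0.009))]
-1 0.23 [(np.float64(0.0498), np.float64(0.215)), (np.float64(0.034), np.float64(0.147)), (np.float64(0.001), np.float64(0.009))]
-1 0.26 [(np.float64(0.0531), np.float64(0.215)), (np.float64(0.0361), np.float64(0.147)), (np.float64(0.001), np.float64(0.009))]
0.1 [ 0.566 -0.151  0.22   3.065  2.048  2.19 ] [-0.212  0.024  0.904] [-0.809 -0.433 -0.397]
0.1 [-0.062 -0.137  0.22   3.113  1.611  1.641] [-0.165  0.135  1.005] [-0.995  0.09   0.043]
0.3 [ 2.454 -0.04   0.22   0.622  2.696  1.678] [-0.253 -0.02   0.767] [-0.301 -0.078 -0.95 ]
0.3 [ 1.979 -0.007  0.22   0.813  2.368  1.374] [-0.312  0.129  0.796] [-0.592  0.091 -0.801]
1 [2.714 0.054 0.22  0.169 2.826 1.497] [-0.263 -0.023  0.739] [-0.055 -0.032 -0.998]
1 [2.399 0.195 0.22  0.224 2.664 1.225] [-0.353  0.132  0.7  ] [-0.108 -0.039 -0.993]
3 [2.728 0.061 0.22  0.136 2.836 1.479] [-0.264 -0.023  0.737] [-0.036 -0.029 -0.999]
3 [2.418 0.212 0.22  0.185 2.687 1.208] [-0.357  0.133  0.694] [-0.065 -0.05  -0.997]
```

```bash
python3 - <<'E'
from plant import viewer
import cv2,numpy as np
from h import *
s=viewer.snapshot('wrist');a=viewer.snapshot('scene');cv2.imwrite('pics/d.png',np.hstack([cv2.resize(s['color'],(400,300)),cv2.resize(a['color'],(400,300))]))
print(-s['R'].T@s['t'],s['R'].round(2)); 
for z in (0,-.3,.3): print(z,ray(s,[(0,0),(560,0),(560,420),(0,420),(280,210)],z)[:,:2].round(2).tolist())
E
```

```text
[-0.36010626  0.16646265  0.84260056] [[ 0.19  0.97 -0.15]
 [ 0.95 -0.14  0.29]
 [ 0.26 -0.2  -0.95]]
0 [[-0.75, -0.59], [-0.47, 0.64], [0.6, 0.67], [0.57, -1.24], [-0.12, -0.0]]
-0.3 [[-0.89, -0.87], [-0.5, 0.81], [0.95, 0.85], [0.9, -1.74], [-0.03, -0.06]]
0.3 [[-0.61, -0.32], [-0.43, 0.47], [0.26, 0.49], [0.24, -0.74], [-0.2, 0.06]]
```

View pics/d.png

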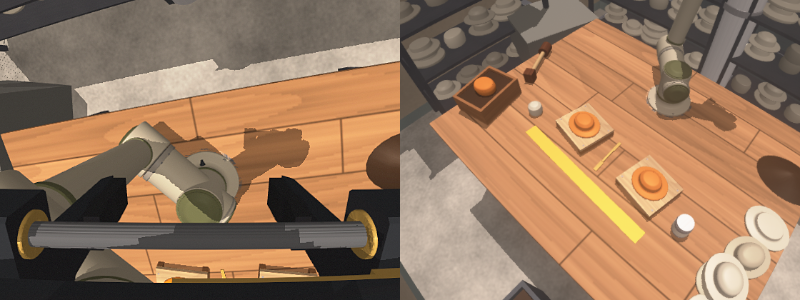

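```bash
cat > tool.py <<'E'
import sys,numpy as np
from plant import robot
from scipy.spatial.transform import Rotation as Ro
s=robot.state();M=Ro.from_rotvec(s['ee_rot']).as_matrix()
d=np.array([float(v) for v in sys.argv[1:4]]); k=int(sys.argv[4])
if len(sys.argv)>5: d=d-s['eef_pos']
print('rows',k,(M.T@d/.5/k).round(4),'mm/row',(np.linalg.norm(d)/k*1000).round(1))
E
python3 tool.py -.45 .21 .60 6 abs; python3 tool.py -.0205 .0097 .035 1
python3 - <<'E'
from kin import *
from plant import robot
s=robot.state()
for w in(.7,1):
    q=np.array(s['q']); R=fk(q)[1].as_matrix().T
    for i in range(6): q=step(q,np.r_[R@np.array([-.157,.078,-.113])*2/6,0],w)
    print(q.round(3))
    for i in range(48):
        R=fk(q)[1].as_matrix().T
        q=step(q,np.r_[R@np.array([-.0205,.0097,.035])*2,0],w)
        if i%8==7: print(i,q.round(3),fk(q)[0].round(3),fk(q)[1].as_matrix()[:,2].round(3))
E
```

```text
rows 6 [0.0567 0.021  0.0341] mm/row 34.7
rows 1 [ 0.0428  0.0005 -0.0716] mm/row 41.7
[2.406 0.365 0.337 0.211 2.521 1.193]
7 [2.411 0.381 0.22  0.284 2.539 1.271] [-0.458  0.204  0.625] [-0.094 -0.129 -0.987]
15 [2.409 0.358 0.22  0.327 2.469 1.308] [-0.467  0.199  0.638] [-0.184 -0.104 -0.977]
23 [2.408 0.342 0.22  0.364 2.383 1.338] [-0.48   0.198  0.65 ] [-0.28  -0.077 -0.957]
31 [2.407 0.332 0.22  0.395 2.284 1.362] [-0.497  0.2    0.663] [-0.382 -0.048 -0.923]
39 [2.407 0.325 0.22  0.421 2.172 1.38 ] [-0.517  0.204  0.677] [-0.486 -0.016 -0.874]
47 [2.409 0.323 0.22  0.443 2.047 1.394] [-0.54   0.209  0.693] [-0.589  0.018 -0.808]
[2.406 0.365 0.337 0.211 2.521 1.193]
7 [2.417 0.388 0.22  0.264 2.572 1.259] [-0.454  0.202  0.621] [-0.053 -0.141 -0.989]
15 [2.421 0.371 0.22  0.289 2.546 1.286] [-0.456  0.194  0.63 ] [-0.095 -0.13  -0.987]
23 [2.423 0.36  0.22  0.312 2.512 1.309] [-0.46   0.19   0.636] [-0.138 -0.119 -0.983]
31 [2.425 0.352 0.22  0.331 2.473 1.328] [-0.466  0.188  0.641] [-0.184 -0.107 -0.977]
39 [2.426 0.346 0.22  0.349 2.429 1.344] [-0.474  0.188  0.646] [-0.232 -0.095 -0.968]
47 [2.426 0.342 0.22  0.365 2.381 1.357] [-0.483  0.189  0.651] [-0.281 -0.082 -0.956]
```

Call:
jog_arm --motion '[[[0.057,0.021,0.034,0],[0.057,0.021,0.034,0],[0.057,0.021,0.034,0],[0.057,0.021,0.034,0],[0.057,0.021,0.034,0],[0.057,0.021,0.034,0],[0.043,0,-0.071,0],[0.043,0,-0.071,0]]]'

```text
time_s: 8.68
eef_pos: [-0.4602, 0.2114, 0.6128]
ee_rot: [-0.298, -3.102, 0.24]
ft_force: [-0.1, 0.4, 0.4]
width: 1.002
gripper_force: 0.0
```

```bash
python3 st.py
```

```text
8.68 q [2.413 0.407 0.223 0.25  2.576 1.241] p [-0.4602  0.2114  0.6128]
[[-0.982  0.188 -0.03 ]
 [ 0.191  0.97  -0.151]
 [ 0.001 -0.154 -0.988]] [-0.1  0.4  0.4]
```

Call:
jog_arm --motion '[[[0.043,0,-0.071,0],[0.043,0,-0.071,0],[0.043,0,-0.071,0],[0.043,0,-0.071,0],[0.043,0,-0.071,0],[0.043,0,-0.071,0],[0.043,0,-0.071,0],[0.043,0,-0.071,0]]]'

```text
time_s: 9.35
eef_pos: [-0.4484, 0.1979, 0.646]
ee_rot: [-0.3, -2.978, 0.191]
ft_force: [0.6, -0.8, 0.2]
width: 0.999
gripper_force: 0.0
```

```bash
python3 st.py
```

```text
9.35 q [2.39  0.341 0.222 0.324 2.516 1.289] p [-0.4484  0.1979  0.646 ]
[[-0.97   0.188 -0.154]
 [ 0.206  0.972 -0.111]
 [ 0.128 -0.14  -0.982]] [ 0.6 -0.8  0.2]
```

Call:
jog_arm --motion '[[[0.062,0.006,-0.055,0],[0.062,0.006,-0.055,0],[0.062,0.006,-0.055,0],[0.062,0.006,-0.055,0],[0.062,0.006,-0.055,0],[0.062,0.006,-0.055,0],[0.062,0.006,-0.055,0],[0.062,0.006,-0.055,0]]]'

```text
time_s: 10.02
eef_pos: [-0.4901, 0.2152, 0.6427]
ee_rot: [-0.301, -2.847, 0.15]
ft_force: [-0.0, 0.0, -0.4]
width: 1.005
gripper_force: 0.0
```

Call:
jog_arm --motion '[[[0.07,0.008,-0.044,0],[0.07,0.008,-0.044,0],[0.07,0.008,-0.044,0],[0.07,0.008,-0.044,0],[0.07,0.008,-0.044,0],[0.07,0.008,-0.044,0],[0.07,0.008,-0.044,0],[0.07,0.008,-0.044,0]]]'

```text
time_s: 10.68
eef_pos: [-0.5343, 0.2367, 0.6441]
ee_rot: [-0.302, -2.697, 0.104]
ft_force: [-0.5, -0.2, 0.5]
width: 0.998
gripper_force: 0.0
```

```bash
python3 st.py
```

```text
10.68 q [2.395 0.383 0.222 0.383 2.193 1.326] p [-0.5343  0.2367  0.6441]
[[-0.887  0.195 -0.418]
 [ 0.227  0.974 -0.026]
 [ 0.402 -0.118 -0.908]] [-0.5 -0.2  0.5]
```

Call:
jog_arm --motion '[[[0.077,0.018,-0.026,0],[0.077,0.018,-0.026,0],[0.077,0.018,-0.026,0],[0.077,0.018,-0.026,0],[0.077,0.018,-0.026,0],[0.077,0.018,-0.026,0],[0.077,0.018,-0.026,0],[0.077,0.018,-0.026,0]]]'

```text
time_s: 11.35
eef_pos: [-0.5858, 0.2896, 0.6359]
ee_rot: [-0.303, -2.534, 0.05]
ft_force: [0.3, -0.5, -0.7]
width: 0.997
gripper_force: 0.0
```

Call:
jog_arm --motion '[[[0.079,0.02,-0.014,0],[0.079,0.02,-0.014,0],[0.079,0.02,-0.014,0],[0.079,0.02,-0.014,0],[0.079,0.02,-0.014,0],[0.079,0.02,-0.014,0],[0.079,0.02,-0.014,0],[0.079,0.02,-0.014,0]]]'

```text
time_s: 12.02
eef_pos: [-0.6251, 0.3367, 0.6412]
ee_rot: [-0.304, -2.362, -0.012]
ft_force: [1.2, -0.1, -1.1]
width: 0.997
gripper_force: 0.0
```

```bash
python3 st.py
```

```text
12.02 q [2.335 0.472 0.222 0.45  1.782 1.271] p [-0.6251  0.3367  0.6412]
[[-0.696  0.222 -0.682]
 [ 0.215  0.972  0.097]
 [ 0.685 -0.079 -0.725]] [ 1.2 -0.1 -1.1]
```

```bash
cat > path.py <<'E'
from kin import *
from plant import robot
s=robot.state();q=np.array(s['q']);p=np.array(s['eef_pos']);R=Ro.from_rotvec(s['ee_rot'])*Ro.from_euler('z',np.radians(-.22*30))
print(R.as_matrix().round(3))
W=[(-.40,.50,.5),(-.1,.62,.42),(.25,.6,.36),(.5,.45,.32),(.62,.203,.15)]
for w in W:
    w=np.array(w);k=int(np.ceil(np.linalg.norm(w-p)/.036));d=(w-p)/k
    print(w,k,'row',(R.inv().apply(d)/.5).round(4),end=' ')
    mx=0
    for i in range(k):
        p=p+d; f=lambda x:np.r_[fk(x)[0]-p,(R.inv()*fk(x)[1]).as_rotvec()]
        r=least_squares(f,np.clip(q,LO+1e-6,HI-1e-6),bounds=(LO,HI)); mx=max(mx,(np.abs(r.x-q)*12/np.array([2.39,2.39,3.14,3.14,3.14,3.14])).max()); q=r.x
    print('q',q.round(2),'err',np.abs(r.fun).max().round(4),'vmax',mx.round(2))
E
python3 path.py
```

```text
[[-0.717  0.141 -0.682]
 [ 0.102  0.99   0.097]
 [ 0.689 -0.    -0.725]]
[-0.4  0.5  0.5] 9 row [-0.0538  0.043  -0.0079] q [1.82 0.3  0.9  0.69 1.59 0.53] err 0.0 vmax 0.68
[-0.1   0.62  0.42] 10 row [-0.0516  0.0322 -0.027 ] q [1.28 0.43 0.92 0.78 1.83 0.04] err 0.0 vmax 0.31
[0.25 0.6  0.36] 10 row [-0.0589  0.0059 -0.0395] q [ 0.79  0.67  0.67  0.74  2.18 -0.32] err 0.0 vmax 0.29
[0.5  0.45 0.32] 9 row [-0.0494 -0.0252 -0.0347] q [ 0.43  0.87  0.36  0.64  2.48 -0.61] err 0.0 vmax 0.28
[0.62  0.203 0.15 ] 9 row [-0.0508 -0.0506  0.0039] q [ 0.08  0.97  0.63  0.2   2.28 -1.28] err 0.0 vmax 0.41
```

Call:
jog_arm --motion '[[[0,0,0,-0.22],[-0.054,0.043,-0.008,0],[-0.054,0.043,-0.008,0],[-0.054,0.043,-0.008,0],[-0.054,0.043,-0.008,0],[-0.054,0.043,-0.008,0],[-0.054,0.043,-0.008,0],[-0.054,0.043,-0.008,0]]]'

```text
time_s: 12.68
eef_pos: [-0.4473, 0.4639, 0.5311]
ee_rot: [-0.168, -2.377, -0.068]
ft_force: [-1.4, 1.4, -0.2]
width: 1.004
gripper_force: 0.0
```

Call:
jog_arm --motion '[[[-0.054,0.043,-0.008,0],[-0.054,0.043,-0.008,0],[-0.052,0.032,-0.027,0],[-0.052,0.032,-0.027,0],[-0.052,0.032,-0.027,0],[-0.052,0.032,-0.027,0],[-0.052,0.032,-0.027,0],[-0.052,0.032,-0.027,0]]]'

```text
time_s: 13.35
eef_pos: [-0.2161, 0.5714, 0.4514]
ee_rot: [-0.168, -2.378, -0.068]
ft_force: [-0.0, 0.8, 0.1]
width: 1.002
gripper_force: 0.0
```

Call:
jog_arm --motion '[[[-0.052,0.032,-0.027,0],[-0.052,0.032,-0.027,0],[-0.052,0.032,-0.027,0],[-0.052,0.032,-0.027,0],[-0.059,0.006,-0.04,0],[-0.059,0.006,-0.04,0],[-0.059,0.006,-0.04,0],[-0.059,0.006,-0.04,0]]]'

```text
time_s: 14.02
eef_pos: [0.0456, 0.6105, 0.3959]
ee_rot: [-0.168, -2.379, -0.068]
ft_force: [0.6, -0.0, 0.3]
width: 1.001
gripper_force: 0.0
```

Call:
jog_arm --motion '[[[-0.059,0.006,-0.04,0],[-0.059,0.006,-0.04,0],[-0.059,0.006,-0.04,0],[-0.059,0.006,-0.04,0],[-0.059,0.006,-0.04,0],[-0.059,0.006,-0.04,0],[-0.05,-0.025,-0.035,0],[-0.05,-0.025,-0.035,0]]]'

```text
time_s: 14.68
eef_pos: [0.3133, 0.5653, 0.3514]
ee_rot: [-0.168, -2.378, -0.067]
ft_force: [0.1, 0.9, 0.3]
width: 0.999
gripper_force: 0.0
```

```bash
python3 st.py; python3 tool.py .5 .45 .32 7 abs;python3 tool.py .62 .203 .15 15 abs
```

```text
14.68 q [ 0.689  0.699  0.637  0.704  2.24  -0.415] p [0.3133 0.5653 0.3514]
[[-0.719  0.141 -0.681]
 [ 0.102  0.99   0.097]
 [ 0.688  0.    -0.726]] [0.1 0.9 0.3]
rows 7 [-0.0479 -0.0251 -0.033 ] mm/row 31.7
rows 15 [-0.0528 -0.0421 -0.013 ] mm/row 34.4
```

Call:
jog_arm --motion '[[[-0.048,-0.025,-0.033,0],[-0.048,-0.025,-0.033,0],[-0.048,-0.025,-0.033,0],[-0.048,-0.025,-0.033,0],[-0.048,-0.025,-0.033,0],[-0.048,-0.025,-0.033,0],[-0.048,-0.025,-0.033,0],[-0.051,-0.051,0.004,0]]]'

```text
time_s: 15.35
eef_pos: [0.5148, 0.423, 0.3023]
ee_rot: [-0.167, -2.384, -0.071]
ft_force: [0.7, -0.1, -0.6]
width: 1.001
gripper_force: 0.0
```

Call:
jog_arm --motion '[[[-0.051,-0.051,0.004,0],[-0.051,-0.051,0.004,0],[-0.051,-0.051,0.004,0],[-0.051,-0.051,0.004,0],[-0.051,-0.051,0.004,0],[-0.051,-0.051,0.004,0],[-0.051,-0.051,0.004,0],[-0.051,-0.051,0.004,0]]]'

```text
time_s: 16.02
eef_pos: [0.6199, 0.2002, 0.1491]
ee_rot: [-0.168, -2.38, -0.067]
ft_force: [-0.1, 0.2, 0.8]
width: 0.998
gripper_force: 0.0
```

```bash
python3 st.py; python3 tool.py .625 .203 .024 5 abs;python3 - <<'E'
from plant import viewer
import cv2,numpy as np
a=viewer.snapshot('scene')['color'][130:330,200:440];b=viewer.snapshot('side')['color'][80:330,130:400]
a=cv2.resize(a,(400,333));b=cv2.resize(b,(400,370))
o=np.zeros((370,800,3),np.uint8);o[:333,:400]=a;o[:,400:]=b;cv2.imwrite('pics/e.png',o)
E
```

```text
16.02 q [ 0.076  0.972  0.625  0.196  2.28  -1.283] p [0.6199 0.2002 0.1491]
[[-0.72   0.141 -0.68 ]
 [ 0.102  0.99   0.097]
 [ 0.686  0.    -0.727]] [-0.1  0.2  0.8]
rows 5 [-0.0357  0.0014  0.0351] mm/row 25.1
```

View pics/e.png

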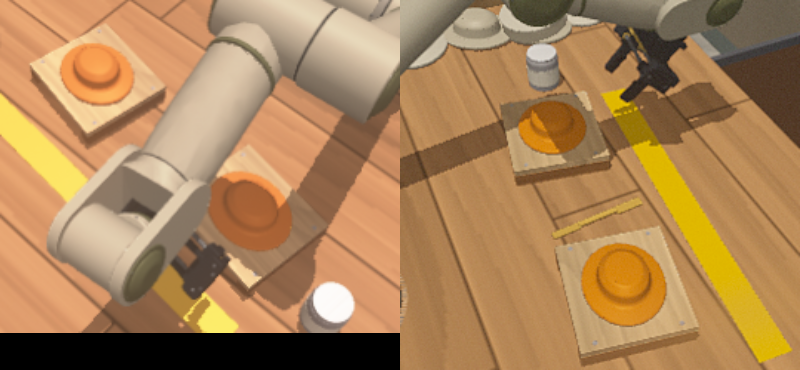

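Call:
jog_arm --motion '[[[-0.036,0.001,0.035,0],[-0.036,0.001,0.035,0],[-0.036,0.001,0.035,0],[-0.036,0.001,0.035,0],[-0.036,0.001,0.035,0],[0,0,0,0]]]'

```text
time_s: 16.62
eef_pos: [0.623, 0.204, 0.0203]
ee_rot: [-0.168, -2.372, -0.065]
ft_force: [-1.4, 0.6, -1.4]
width: 0.998
gripper_force: 0.0
```

```bash
python3 st.py; python3 tool.py .586 .206 .023 4 abs
```

```text
16.62 q [ 0.081  1.103  0.701  0.174  2.083 -1.323] p [0.623  0.204  0.0203]
[[-0.715  0.14  -0.685]
 [ 0.102  0.99   0.095]
 [ 0.692 -0.002 -0.722]] [-1.4  0.6 -1.4]
rows 4 [ 0.0143 -0.0016  0.0118] mm/row 9.3
```

Call:
jog_arm --motion '[[[0.014,-0.001,0.012,0],[0.014,-0.001,0.012,0],[0.014,-0.001,0.012,0],[0.014,-0.001,0.012,0],[0.014,-0.001,0.013,0],[0,0,0,0]]]'

```text
time_s: 17.12
eef_pos: [0.5781, 0.2083, 0.0286]
ee_rot: [-0.167, -2.381, -0.066]
ft_force: [0.5, 0.7, -0.5]
width: 1.0
gripper_force: 0.3
```

```bash
python3 st.py
```

```text
17.12 q [ 0.091  1.013  0.897  0.172  1.968 -1.334] p [0.5781 0.2083 0.0286]
[[-0.721  0.14  -0.679]
 [ 0.102  0.99   0.096]
 [ 0.686  0.    -0.728]] [ 0.5  0.7 -0.5]
```

Call:
jog_arm --motion '[[[0.002,0,0.01,0],[0.002,0,0.01,0],[0,0,0,0]]]'

```text
time_s: 17.37
eef_pos: [0.57, 0.2088, 0.0204]
ee_rot: [-0.168, -2.379, -0.066]
ft_force: [2.7, 0.6, -1.0]
width: 1.003
gripper_force: 1.0
```

```bash
python3 st.py;python3 - <<'E'
from plant import viewer
import cv2,numpy as np
a=viewer.snapshot('side')['color'][120:220,180:330]
cv2.imwrite('pics/f.png',cv2.resize(a,(750,500),interpolation=cv2.INTER_CUBIC))
E
```

```text
17.37 q [ 0.093  1.011  0.931  0.171  1.939 -1.337] p [0.57   0.2088 0.0204]
[[-0.719  0.14  -0.681]
 [ 0.102  0.99   0.096]
 [ 0.687 -0.001 -0.726]] [ 2.7  0.6 -1. ]
```

View pics/f.png

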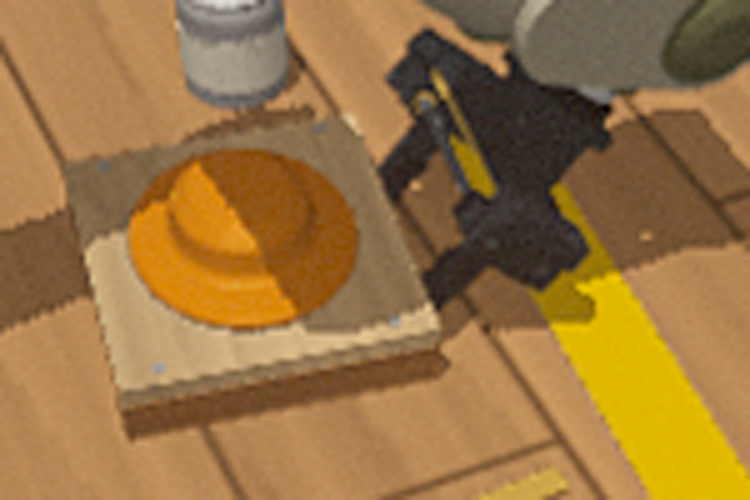

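Call:
jog_arm --motion '[[[0.023,0,-0.013,0],[0.023,0,-0.013,0],[0.023,0,-0.013,0],[0,0,0,0]]]'

```text
time_s: 17.75
eef_pos: [0.5587, 0.2106, 0.0619]
ee_rot: [-0.167, -2.382, -0.066]
ft_force: [0.6, -0.8, -3.0]
width: 1.006
gripper_force: 1.6
```

```bash
python3 st.py;python3 - <<'E'
from plant import viewer
import cv2,numpy as np
a=viewer.snapshot('side')['color'][110:220,170:320]
cv2.imwrite('pics/g.png',cv2.resize(a,(600,440),interpolation=cv2.INTER_CUBIC))
E
```

```text
17.75 q [ 0.097  0.944  0.956  0.176  1.976 -1.327] p [0.5587 0.2106 0.0619]
[[-0.721  0.139 -0.678]
 [ 0.102  0.99   0.096]
 [ 0.685  0.    -0.729]] [ 0.6 -0.8 -3. ]
```

View pics/g.png

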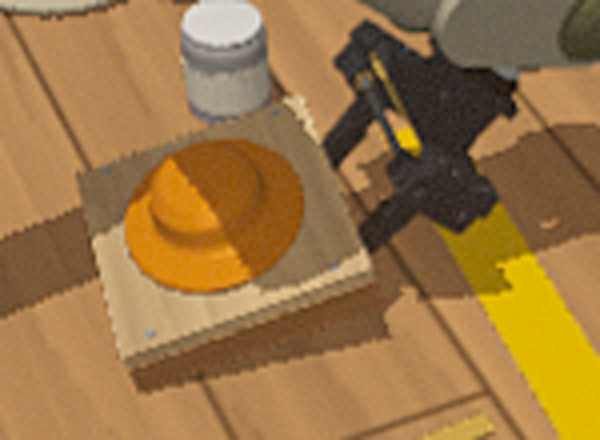

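Call:
jog_arm --motion '[[[0.023,0,-0.013,0],[0.023,0,-0.013,0],[0.026,0.001,-0.004,0],[0.026,0.001,-0.004,0],[0.026,0.001,-0.004,0],[0.026,0.001,-0.004,0],[0.026,0.001,-0.004,0],[0,0,0,0]]]'

```text
time_s: 18.47
eef_pos: [0.51, 0.2202, 0.1381]
ee_rot: [-0.166, -2.38, -0.066]
ft_force: [1.2, -0.2, -1.5]
width: 1.002
gripper_force: 1.3
```

Call:
jog_arm --motion '[[[0.02,0.001,0.003,0],[0.02,0.001,0.003,0],[0.02,0.001,0.003,0],[0.02,0.001,0.003,0],[0.02,0.001,0.003,0],[0,0,0,0],[0,0,0,0]]]'

```text
time_s: 19.05
eef_pos: [0.4704, 0.2282, 0.1652]
ee_rot: [-0.167, -2.379, -0.066]
ft_force: [3.0, 0.1, 0.1]
width: 1.002
gripper_force: 0.6
```

```bash
python3 st.py; cat > look.py <<'E'
import sys,cv2,numpy as np,pickle
from plant import viewer
from h import *
s={n:viewer.snapshot(n) for n in('scene','side','wrist')};pickle.dump(s,open(sys.argv[1]+'.pkl','wb'))
for n in s:
    hsv=cv2.cvtColor(s[n]['color'],cv2.COLOR_BGR2HSV)
    red=cv2.inRange(hsv,(0,110,60),(4,255,255))|cv2.inRange(hsv,(172,110,60),(180,255,255))
    bl=sorted(blobs(red,8),key=cv2.contourArea)[-3:]
    print(n,'red',int((red>0).sum()),[(c.reshape(-1,2).mean(0).round().tolist(),cv2.contourArea(c)) for c in bl])
E
python3 look.py L1
```

```text
19.05 q [ 0.137  0.706  1.165  0.208  2.    -1.279] p [0.4704 0.2282 0.1652]
[[-0.72   0.14  -0.68 ]
 [ 0.102  0.99   0.096]
 [ 0.687 -0.    -0.727]] [3.  0.1 0.1]
scene red 0 []
side red 0 []
wrist red 0 []
```

```bash
python3 - <<'E'
import pickle,cv2,numpy as np
s=pickle.load(open('L1.pkl','rb'))
a=s['scene']['color'][150:330,240:440];b=s['side']['color'][80:260,150:350];w=s['wrist']['color']
o=np.zeros((600,800,3),np.uint8);o[:300,:333]=cv2.resize(a,(333,300));o[300:,:333]=cv2.resize(b,(333,300));o[:350,333:]=cv2.resize(w,(467,350));cv2.imwrite('pics/h.png',o)
E
```

```text
(no output)
```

View pics/h.png

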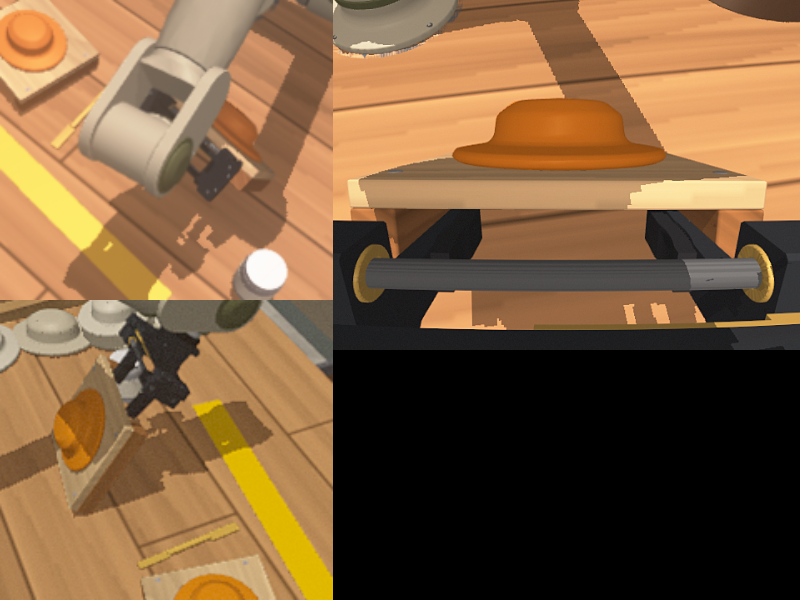

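```bash
cat > phi.py <<'E'
import numpy as np
from h import *
from scipy.optimize import brentq
def phi(s,px,piv,yaw=-.19,zt=.043):
    c=-s['R'].T@s['t']; g=ray(s,[px],0.0)[0]; u=np.array([np.cos(yaw),np.sin(yaw),0]); P=np.array([*piv,0.])
    r=np.hypot(.19,zt); f=lambda k:np.hypot((c+k*(g-c)-P)@u,(c+k*(g-c))[2])-r
    ks=np.linspace(0,1,400); out=[]
    for a,b in zip(ks,ks[1:]):
        if f(a)*f(b)<0:
            k=brentq(f,a,b); X=c+k*(g-c); out.append((np.degrees(np.arctan2(X[2],(X-P)@u)-np.arctan2(zt,.19)).round(1),X.round(3).tolist()))
    return out
E
python3 - <<'E'
import pickle
from phi import *
s=pickle.load(open('L1.pkl','rb'))['wrist']
for px,z in [((18,216),.043),((518,216),.043),((20,250),.028),((515,250),.028)]: print(phi(s,px,(.389,.245),zt=z))
E
```

```text
[(np.float64(56.7), [0.436, 0.13, 0.182])]
[(np.float64(59.4), [0.465, 0.325, 0.185])]
[(np.float64(57.1), [0.448, 0.128, 0.175])]
[(np.float64(59.9), [0.477, 0.323, 0.178])]
```

Call:
jog_arm --motion '[[[-0.02,-0.001,-0.003,0],[-0.02,-0.001,-0.003,0],[-0.02,-0.001,-0.003,0],[-0.02,-0.001,-0.003,0],[-0.02,-0.001,-0.003,0],[-0.026,-0.001,0.004,0],[-0.026,-0.001,0.004,0],[-0.026,-0.001,0.004,0]]]'

```text
time_s: 19.87
eef_pos: [0.5361, 0.2145, 0.1033]
ee_rot: [-0.168, -2.379, -0.066]
ft_force: [2.7, 2.3, -1.6]
width: 0.995
gripper_force: 1.6
```

Call:
jog_arm --motion '[[[-0.026,-0.001,0.004,0],[-0.026,-0.001,0.004,0],[-0.023,0,0.013,0],[-0.023,0,0.013,0],[-0.023,0,0.013,0],[-0.016,0,0.009,0],[-0.015,0,0.009,0],[-0.015,0,0.009,0]]]'

```text
time_s: 20.53
eef_pos: [0.5694, 0.2088, 0.0197]
ee_rot: [-0.167, -2.377, -0.066]
ft_force: [0.0, 0.6, -0.3]
width: 1.001
gripper_force: 0.0
```

```bash
python3 st.py; python3 look.py L2
```

```text
20.53 q [ 0.093  1.013  0.932  0.171  1.939 -1.338] p [0.5694 0.2088 0.0197]
[[-0.718  0.14  -0.682]
 [ 0.102  0.99   0.096]
 [ 0.689 -0.001 -0.725]] [ 0.   0.6 -0.3]
scene red 0 []
side red 0 []
wrist red 0 []
```

Call:
jog_arm --motion '[[[-0.024,-0.002,-0.023,0],[-0.024,-0.002,-0.023,0],[-0.024,-0.002,-0.023,0],[0.018,-0.057,-0.022,0],[0.018,-0.057,-0.022,0],[0.018,-0.057,-0.022,0],[0.018,-0.057,-0.022,0],[0.018,-0.057,-0.022,0]]]'

```text
time_s: 21.35
eef_pos: [0.6035, 0.0559, 0.0934]
ee_rot: [-0.167, -2.379, -0.066]
ft_force: [1.1, -0.3, 0.7]
width: 0.998
gripper_force: 0.0
```

Call:
jog_arm --motion '[[[0.018,-0.057,-0.022,0],[0.018,-0.057,-0.022,0],[-0.022,-0.06,0.018,0],[-0.022,-0.06,0.018,0],[-0.022,-0.06,0.018,0],[-0.022,-0.06,0.018,0],[-0.022,-0.06,0.018,0],[0,0,0,0]]]'

```text
time_s: 22.02
eef_pos: [0.5843, -0.1542, 0.0479]
ee_rot: [-0.174, -2.376, -0.068]
ft_force: [1.3, 0.7, -0.7]
width: 1.0
gripper_force: 0.0
```

```bash
python3 st.py; python3 tool.py .583 -.208 .0225 2 abs; python3 look.py L3; python3 - <<'E'
import pickle,cv2,numpy as np
from h import *
# edges of R board in scene image: lightness mask of board top projected
S=pickle.load(open('L3.pkl','rb'));S0=pickle.load(open('s0.pkl','rb'))
for n in('scene','side'):
    d=cv2.absdiff(S[n]['color'],S0[n]['color']).max(2)
    print(n,'R-region diff',[(int((d[y0:y1,x0:x1]>40).sum())) for x0,y0,x1,y1 in [(215,144,302,215) if n=='scene' else (230,228,335,325),(300,218,400,305) if n=='scene' else (193,138,275,205)]])
E
```

```text
22.02 q [-0.388  1.     0.868 -0.185  2.012 -1.827] p [ 0.5843 -0.1542  0.0479]
[[-0.717  0.145 -0.682]
 [ 0.106  0.989  0.099]
 [ 0.689 -0.001 -0.724]] [ 1.3  0.7 -0.7]
rows 2 [-0.0223 -0.0534  0.0139] mm/row 29.8
scene red 0 []
side red 0 []
wrist red 0 []
scene R-region diff [2420, 3507]
side R-region diff [694, 2678]
```

Call:
jog_arm --motion '[[[-0.022,-0.053,0.014,0],[-0.022,-0.053,0.014,0],[0,0,0,0],[0.014,0.001,0.014,0],[0.014,0.001,0.014,0],[0.014,0.001,0.014,0],[0,0,0,0]]]'

```text
time_s: 22.75
eef_pos: [0.5552, -0.1956, 0.0249]
ee_rot: [-0.166, -2.379, -0.065]
ft_force: [-0.7, 0.3, 0.3]
width: 0.998
gripper_force: 0.0
```

```bash
python3 st.py; python3 tool.py .534 -.198 .0205 2 abs
```

```text
22.75 q [-0.453  0.997  0.952 -0.228  1.917 -1.881] p [ 0.5552 -0.1956  0.0249]
[[-0.719  0.139 -0.681]
 [ 0.101  0.99   0.095]
 [ 0.687 -0.001 -0.726]] [-0.7  0.3  0.3]
rows 2 [ 0.012  -0.0053  0.0174] mm/row 10.9
```

Call:
jog_arm --motion '[[[0.012,-0.005,0.017,0],[0.012,-0.005,0.017,0],[0,0,0,0]]]'

```text
time_s: 23.0
eef_pos: [0.5345, -0.1985, 0.0201]
ee_rot: [-0.167, -2.379, -0.065]
ft_force: [0.1, -0.0, -1.5]
width: 0.999
gripper_force: 0.3
```

Call:
jog_arm --motion '[[[0.023,0,-0.013,0],[0.023,0,-0.013,0],[0.023,0,-0.013,0],[0,0,0,0]]]'

```text
time_s: 23.33
eef_pos: [0.5236, -0.1979, 0.0607]
ee_rot: [-0.169, -2.383, -0.063]
ft_force: [1.7, 1.2, -3.2]
width: 0.998
gripper_force: 1.6
```

```bash
python3 st.py; python3 look.py R0; python3 - <<'E'
import pickle,cv2,numpy as np
w=pickle.load(open('R0.pkl','rb'));l=pickle.load(open('L1.pkl','rb'))
E
```

```text
23.33 q [-0.476  0.907  1.053 -0.242  1.898 -1.897] p [ 0.5236 -0.1979  0.0607]
[[-0.722  0.14  -0.678]
 [ 0.104  0.99   0.094]
 [ 0.685 -0.003 -0.729]] [ 1.7  1.2 -3.2]
scene red 0 []
side red 0 []
wrist red 0 []
```

Call:
jog_arm --motion '[[[0.023,0,-0.013,0],[0.023,0,-0.013,0],[0.026,0.001,-0.004,0],[0.026,0.001,-0.004,0],[0.026,0.001,-0.004,0],[0.026,0.001,-0.004,0],[0.026,0.001,-0.004,0],[0,0,0,0]]]'

```text
time_s: 24.15
eef_pos: [0.4747, -0.1883, 0.1369]
ee_rot: [-0.169, -2.38, -0.065]
ft_force: [2.2, -0.8, -0.9]
width: 0.999
gripper_force: 1.1
```

Call:
jog_arm --motion '[[[0.02,0.001,0.003,0],[0.02,0.001,0.003,0],[0.02,0.001,0.003,0],[0.02,0.001,0.003,0],[0.02,0.001,0.003,0],[0,0,0,0],[0,0,0,0]]]'

```text
time_s: 24.73
eef_pos: [0.4348, -0.18, 0.1639]
ee_rot: [-0.168, -2.379, -0.066]
ft_force: [0.6, -0.6, -0.3]
width: 0.999
gripper_force: 0.6
```

```bash
python3 st.py; python3 look.py R1; python3 - <<'E'
import pickle,cv2,numpy as np
from h import *
s=pickle.load(open('R1.pkl','rb'))['scene']
hsv=cv2.cvtColor(s['color'],cv2.COLOR_BGR2HSV)
# expected underside points: pivot(.353,-.162), phi 58deg
u=np.array([.982,-.189,0]);n=np.array([.189,.982,0]);ph=np.radians(58);P=np.array([.353,-.162,0])
for a in(.04,.07,.095,.12,.15):
    r=[]
    for b in(-.05,-.025,0,.025,.05,.07):
        X=P+n*b+u*(a*np.cos(ph)+.028*np.sin(ph))+np.array([0,0,a*np.sin(ph)-.028*np.cos(ph)])
        x,y=proj(s,X)[0].round().astype(int); r.append((x,y,hsv[y,x].tolist()))
    print(a,r)
E
```

```text
24.73 q [-0.516  0.654  1.28  -0.271  1.917 -1.943] p [ 0.4348 -0.18    0.1639]
[[-0.719  0.14  -0.68 ]
 [ 0.102  0.99   0.096]
 [ 0.687 -0.001 -0.726]] [ 0.6 -0.6 -0.3]
scene red 0 []
side red 0 []
wrist red 0 []
0.04 [(np.int64(262), np.int64(164), [11, 105, 73]), (np.int64(266), np.int64(168), [12, 132, 153]), (np.int64(270), np.int64(173), [12, 132, 154]), (np.int64(274), np.int64(177), [12, 132, 154]), (np.int64(279), np.int64(182), [12, 132, 143]), (np.int64(282), np.int64(186), [12, 132, 108])]
0.07 [(np.int64(258), np.int64(161), [11, 94, 76]), (np.int64(262), np.int64(166), [10, 103, 74]), (np.int64(266), np.int64(170), [12, 131, 154]), (np.int64(270), np.int64(175), [12, 133, 150]), (np.int64(275), np.int64(180), [12, 133, 119]), (np.int64(278), np.int64(184), [12, 132, 122])]
0.095 [(np.int64(254), np.int64(159), [10, 91, 76]), (np.int64(258), np.int64(163), [10, 92, 75]), (np.int64(263), np.int64(168), [12, 117, 96]), (np.int64(267), np.int64(173), [12, 130, 147]), (np.int64(272), np.int64(178), [12, 132, 114]), (np.int64(275), np.int64(182), [12, 133, 127])]
0.12 [(np.int64(250), np.int64(156), [12, 117, 179]), (np.int64(255), np.int64(161), [10, 91, 76]), (np.int64(259), np.int64(166), [10, 103, 74]), (np.int64(264), np.int64(171), [12, 129, 142]), (np.int64(268), np.int64(176), [12, 132, 112]), (np.int64(272), np.int64(180), [12, 131, 132])]
0.15 [(np.int64(246), np.int64(153), [11, 77, 99]), (np.int64(250), np.int64(158), [11, 73, 84]), (np.int64(255), np.int64(163), [10, 92, 75]), (np.int64(259), np.int64(168), [10, 101, 73]), (np.int64(264), np.int64(173), [12, 130, 112]), (np.int64(268), np.int64(177), [12, 130, 131])]
```

```bash
python3 - <<'E'
import pickle,cv2,numpy as np
R=pickle.load(open('R1.pkl','rb'));L=pickle.load(open('L1.pkl','rb'))
o=np.zeros((600,800,3),np.uint8)
o[:340,:450]=cv2.resize(R['scene']['color'][115:217,190:325],(450,340),interpolation=cv2.INTER_CUBIC)
o[:340,450:]=cv2.resize(L['scene']['color'][210:312,300:405],(350,340),interpolation=cv2.INTER_CUBIC)
o[340:,:347]=cv2.resize(R['wrist']['color'],(347,260))
o[340:,347:]=cv2.resize(R['side']['color'][180:340,210:350],(453,260))[:, :453]
cv2.imwrite('pics/i.png',o)
E
```

```text
(no output)
```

View pics/i.png

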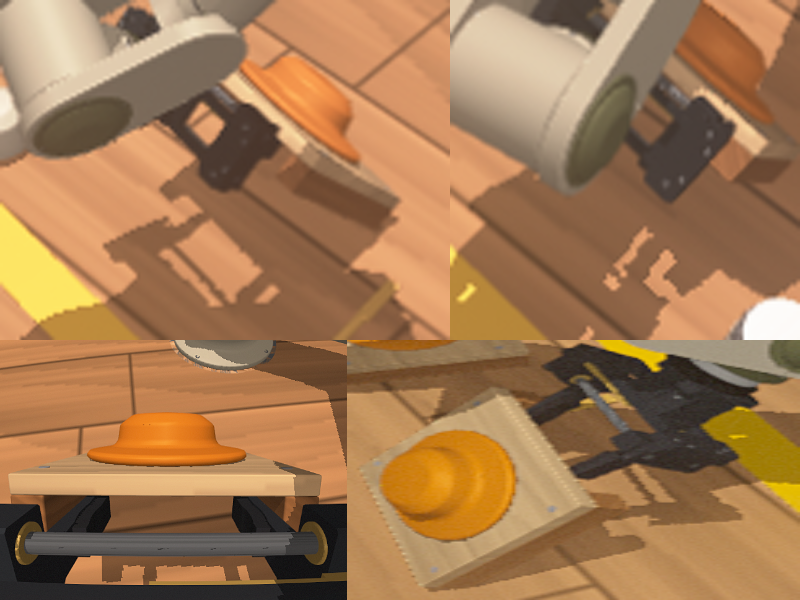

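Call:
jog_arm --motion '[[[-0.02,-0.001,-0.003,0],[-0.02,-0.001,-0.003,0],[-0.02,-0.001,-0.003,0],[-0.02,-0.001,-0.003,0],[-0.02,-0.001,-0.003,0],[-0.026,-0.001,0.004,0],[-0.026,-0.001,0.004,0],[-0.026,-0.001,0.004,0]]]'

```text
time_s: 25.55
eef_pos: [0.5005, -0.1935, 0.102]
ee_rot: [-0.168, -2.379, -0.066]
ft_force: [3.1, 1.9, -1.3]
width: 1.002
gripper_force: 1.4
```

Call:
jog_arm --motion '[[[-0.026,-0.001,0.004,0],[-0.026,-0.001,0.004,0],[-0.023,0,0.013,0],[-0.023,0,0.013,0],[-0.023,0,0.013,0],[-0.016,0,0.009,0],[-0.015,0,0.009,0],[-0.015,0,0.009,0]]]'

```text
time_s: 26.22
eef_pos: [0.534, -0.1994, 0.0185]
ee_rot: [-0.168, -2.377, -0.066]
ft_force: [0.5, 1.1, -0.1]
width: 0.999
gripper_force: 0.0
```

Call:
jog_arm --motion '[[[0,0,-0.06,0],[0,0,-0.06,0],[0,0,-0.06,0],[0,0,-0.06,0],[0,0,0,0.238],[0,0,0,0.238],[0,0,0,0.238],[0,0,0,0.238]]]'

```text
time_s: 26.88
eef_pos: [0.6158, -0.2108, 0.1064]
ee_rot: [-0.758, -2.266, 0.173]
ft_force: [-1.0, -0.1, 0.5]
width: 1.001
gripper_force: 0.0
```

Call:
jog_arm --motion '[[[0,0,0,0.238],[0,0,0,0.238],[0,0,0,0.238],[0,0,0,0.238],[0,0,0,0.238],[0,0,0,0.238],[0,0,0,0.238],[0,0,0,0.238]]]'

```text
time_s: 27.55
eef_pos: [0.6157, -0.2109, 0.1065]
ee_rot: [-1.816, -1.69, 0.623]
ft_force: [0.6, 0.1, -0.9]
width: 0.998
gripper_force: 0.0
```

Call:
jog_arm --motion '[[[0,0,0,0.238],[0,0,0,0.238],[0,0,0,0.238],[0,0,0,0.238],[0,0,0,0.238],[0,0,0,0.238],[0,0,0,0.238],[0,0,0,0.238]]]'

```text
time_s: 28.22
eef_pos: [0.6157, -0.2108, 0.1064]
ee_rot: [-2.598, -0.666, 0.989]
ft_force: [0.7, -0.0, 0.2]
width: 0.999
gripper_force: 0.0
```

Call:
jog_arm --motion '[[[0,0,0,0.238],[0,0,0,0.238],[0,0,0,0.238],[0,0,0,0.238],[0,0,0,0.238],[0,0,0,0.05]]]'

```text
time_s: 28.72
eef_pos: [0.6157, -0.2109, 0.1064]
ee_rot: [-2.866, 0.212, 1.143]
ft_force: [0.4, 0.3, -0.7]
width: 1.003
gripper_force: 0.0
```

```bash
python3 st.py; python3 tool.py .534 -.198 .0205 6 abs; python3 look.py R2
```

```text
28.72 q [-0.438  1.029  0.617 -0.255  2.216  1.204] p [ 0.6157 -0.2109  0.1064]
[[ 0.717 -0.145 -0.681]
 [-0.109 -0.989  0.096]
 [-0.688  0.005 -0.726]] [ 0.4  0.3 -0.7]
rows 6 [-0.0003 -0.0005  0.0398] mm/row 19.9
scene red 0 []
side red 0 []
wrist red 1 []
```

Call:
jog_arm --motion '[[[0,0,0.04,0],[0,0,0.04,0],[0,0,0.04,0],[0,0,0.04,0],[0,0,0.03,0],[0,0,0.03,0],[0,0,0.02,0],[0,0,0.01,0]]]'

```text
time_s: 29.53
eef_pos: [0.531, -0.1989, 0.016]
ee_rot: [-2.865, 0.201, 1.139]
ft_force: [18.5, 2.1, 24.9]
width: 0.998
gripper_force: 13.0
```

Call:
jog_arm --motion '[[[-0.023,0,-0.013,0],[-0.023,0,-0.013,0],[-0.023,0,-0.013,0],[-0.023,0,-0.013,0],[-0.023,0,-0.013,0],[0,0,0,0]]]'

```text
time_s: 30.03
eef_pos: [0.5116, -0.1964, 0.0815]
ee_rot: [-2.868, 0.203, 1.137]
ft_force: [1.3, 0.1, -2.3]
width: 1.003
gripper_force: 1.5
```

```bash
python3 st.py;python3 look.py R3
```

```text
30.03 q [-0.482  0.865  1.084 -0.247  1.908  1.236] p [ 0.5116 -0.1964  0.0815]
[[ 0.721 -0.14  -0.679]
 [-0.103 -0.99   0.095]
 [-0.685  0.002 -0.728]] [ 1.3  0.1 -2.3]
scene red 0 []
side red 0 []
wrist red 0 []
```

Call:
jog_arm --motion '[[[-0.026,-0.001,-0.004,0],[-0.026,-0.001,-0.004,0],[-0.026,-0.001,-0.004,0],[-0.026,-0.001,-0.004,0],[-0.026,-0.001,-0.004,0],[0,0,0,0]]]'

```text
time_s: 30.68
eef_pos: [0.471, -0.1877, 0.1328]
ee_rot: [-2.865, 0.203, 1.14]
ft_force: [1.7, -0.6, -1.8]
width: 0.997
gripper_force: 1.2
```

```bash
python3 st.py;python3 look.py R4; python3 - <<'E'
import pickle,cv2,numpy as np
s=pickle.load(open('R4.pkl','rb'))['wrist'];h=cv2.cvtColor(s['color'],cv2.COLOR_BGR2HSV)
for y in range(60,400,40): print(y,[h[y,x].tolist() for x in range(120,460,48)])
E
```

```text
30.68 q [-0.499  0.744  1.19  -0.26   1.921  1.215] p [ 0.471  -0.1877  0.1328]
[[ 0.72  -0.141 -0.68 ]
 [-0.103 -0.99   0.096]
 [-0.687  0.001 -0.727]] [ 1.7 -0.6 -1.8]
scene red 0 []
side red 0 []
wrist red 0 []
60 [[13, 139, 149], [13, 140, 151], [12, 138, 155], [13, 141, 159], [12, 139, 163], [12, 137, 158], [13, 140, 149], [15, 135, 244]]
100 [[13, 140, 159], [13, 139, 158], [13, 138, 155], [13, 141, 159], [13, 140, 169], [12, 139, 172], [13, 139, 172], [18, 124, 253]]
140 [[13, 134, 150], [14, 137, 149], [12, 139, 156], [13, 136, 163], [14, 137, 112], [13, 138, 144], [11, 144, 166], [21, 114, 254]]
180 [[19, 120, 253], [13, 143, 173], [13, 142, 165], [12, 139, 162], [13, 137, 166], [13, 139, 161], [18, 123, 252], [17, 126, 251]]
220 [[13, 149, 125], [12, 149, 108], [17, 125, 251], [17, 127, 251], [16, 128, 251], [16, 127, 249], [13, 146, 108], [13, 154, 121]]
260 [[13, 154, 109], [174, 33, 39], [16, 114, 164], [16, 111, 163], [15, 109, 154], [16, 113, 156], [105, 12, 44], [12, 154, 116]]
300 [[15, 13, 39], [120, 13, 38], [18, 105, 242], [19, 103, 248], [19, 99, 249], [21, 95, 251], [15, 29, 35], [120, 6, 42]]
340 [[8, 10, 99], [18, 13, 100], [12, 13, 102], [15, 5, 99], [8, 10, 103], [6, 12, 103], [12, 18, 142], [15, 14, 146]]
380 [[18, 61, 195], [18, 61, 192], [18, 61, 181], [26, 65, 94], [165, 12, 82], [50, 7, 109], [15, 5, 107], [135, 14, 37]]
```

```bash
python3 - <<'E'
import pickle,cv2,numpy as np
from h import *
s=pickle.load(open('R4.pkl','rb'))['wrist'];h=cv2.cvtColor(s['color'],cv2.COLOR_BGR2HSV)
c=-s['R'].T@s['t'];print('cam',c.round(3),'axis',s['R'][2].round(2))
u=np.array([.982,-.189,0]);n=np.array([.189,.982,0]);P=np.array([.353,-.162,0])
for ph in np.radians([38,42]):
  N=u*np.sin(ph)-np.array([0,0,np.cos(ph)]);T=u*np.cos(ph)+np.array([0,0,np.sin(ph)])
  print('cam height over underside',((c-P)@N-(-.028)).round(3), 'alt',((c-P)@N+.028).round(3))
  for a in(.0,.04,.095,.15,.19):
    print(a,[proj(s,P+n*b+T*a-N*.028)[0].round().tolist() for b in(-.1,-.05,0,.05,.1)])
E
```

```text
cam [ 0.613 -0.207  0.178] axis [-0.85  0.12 -0.51]
cam height over underside 0.05 alt 0.05
0.0 [[377.0, 218.0], [322.0, 217.0], [266.0, 215.0], [210.0, 214.0], [153.0, 212.0]]
0.04 [[392.0, 226.0], [330.0, 225.0], [267.0, 223.0], [203.0, 222.0], [138.0, 220.0]]
0.095 [[423.0, 242.0], [347.0, 241.0], [268.0, 239.0], [189.0, 237.0], [109.0, 235.0]]
0.15 [[470.0, 267.0], [373.0, 266.0], [270.0, 264.0], [165.0, 262.0], [61.0, 259.0]]
0.19 [[527.0, 297.0], [405.0, 297.0], [273.0, 296.0], [137.0, 293.0], [4.0, 288.0]]
cam height over underside 0.072 alt 0.072
0.0 [[376.0, 218.0], [322.0, 216.0], [266.0, 215.0], [210.0, 213.0], [154.0, 212.0]]
0.04 [[391.0, 229.0], [330.0, 228.0], [267.0, 226.0], [203.0, 225.0], [139.0, 223.0]]
0.095 [[420.0, 251.0], [345.0, 250.0], [268.0, 248.0], [189.0, 246.0], [110.0, 244.0]]
0.15 [[466.0, 285.0], [370.0, 285.0], [270.0, 283.0], [167.0, 281.0], [65.0, 278.0]]
0.19 [[518.0, 325.0], [399.0, 327.0], [272.0, 326.0], [140.0, 323.0], [11.0, 319.0]]
```

```bash
python3 - <<'E'
import pickle,cv2
s=pickle.load(open('R4.pkl','rb'))['wrist'];h=cv2.cvtColor(s['color'],cv2.COLOR_BGR2HSV)
for x in(220,268,320): print(x,[(y,*h[y,x].tolist()) for y in range(205,340,7)])
E
```

```text
220 [(205, 13, 143, 166), (212, 17, 126, 251), (219, 17, 122, 252), (226, 17, 127, 251), (233, 16, 108, 132), (240, 15, 111, 147), (247, 15, 112, 150), (254, 15, 110, 155), (261, 15, 110, 165), (268, 15, 116, 163), (275, 16, 114, 155), (282, 15, 114, 155), (289, 15, 110, 158), (296, 16, 114, 146), (303, 21, 90, 251), (310, 25, 77, 255), (317, 8, 11, 93), (324, 30, 6, 85), (331, 18, 13, 100), (338, 15, 5, 99)]
268 [(205, 13, 137, 166), (212, 18, 122, 252), (219, 17, 126, 251), (226, 16, 129, 248), (233, 14, 109, 143), (240, 15, 111, 147), (247, 15, 113, 147), (254, 16, 111, 156), (261, 16, 111, 165), (268, 16, 111, 167), (275, 14, 114, 159), (282, 15, 113, 160), (289, 15, 113, 158), (296, 15, 114, 148), (303, 23, 83, 254), (310, 26, 74, 255), (317, 15, 11, 96), (324, 0, 11, 89), (331, 24, 13, 100), (338, 170, 7, 103)]
320 [(205, 13, 139, 162), (212, 18, 121, 252), (219, 17, 129, 251), (226, 16, 125, 250), (233, 15, 108, 137), (240, 15, 110, 144), (247, 15, 110, 149), (254, 16, 111, 159), (261, 15, 111, 152), (268, 14, 107, 169), (275, 14, 112, 162), (282, 16, 114, 157), (289, 14, 112, 162), (296, 15, 112, 148), (303, 23, 83, 253), (310, 26, 75, 255), (317, 0, 13, 98), (324, 170, 9, 87), (331, 20, 8, 99), (338, 0, 5, 99)]
```

Call:
jog_arm --motion '[[[-0.02,-0.001,0.003,0],[-0.02,-0.001,0.003,0],[-0.02,-0.001,0.003,0],[0,0,0,0]]]'

```text
time_s: 31.17
eef_pos: [0.4465, -0.1827, 0.149]
ee_rot: [-2.864, 0.203, 1.141]
ft_force: [1.6, -0.0, -1.7]
width: 0.998
gripper_force: 1.0
```

```bash
python3 st.py; python3 look.py R5; python3 - <<'E'
import pickle,cv2
s=pickle.load(open('R5.pkl','rb'))['wrist'];h=cv2.cvtColor(s['color'],cv2.COLOR_BGR2HSV)
for x in(220,268,320): print(x,[(y,*h[y,x].tolist()) for y in range(205,340,7)])
E
```

```text
31.17 q [-0.51   0.689  1.257 -0.267  1.908  1.207] p [ 0.4465 -0.1827  0.149 ]
[[ 0.719 -0.14  -0.681]
 [-0.102 -0.99   0.096]
 [-0.688  0.001 -0.726]] [ 1.6 -0.  -1.7]
scene red 0 []
side red 0 []
wrist red 0 []
220 [(205, 15, 110, 148), (212, 14, 112, 157), (219, 15, 114, 147), (226, 15, 109, 159), (233, 15, 110, 169), (240, 14, 114, 168), (247, 15, 113, 180), (254, 16, 112, 177), (261, 15, 115, 178), (268, 14, 111, 173), (275, 15, 113, 179), (282, 15, 112, 168), (289, 16, 110, 172), (296, 15, 112, 164), (303, 15, 113, 222), (310, 26, 74, 255), (317, 15, 11, 94), (324, 20, 9, 87), (331, 15, 10, 100), (338, 8, 10, 99)]
268 [(205, 15, 110, 151), (212, 15, 109, 152), (219, 15, 114, 157), (226, 15, 111, 156), (233, 14, 111, 170), (240, 15, 113, 173), (247, 16, 110, 178), (254, 15, 113, 178), (261, 15, 113, 179), (268, 15, 114, 176), (275, 16, 111, 173), (282, 15, 112, 169), (289, 15, 113, 173), (296, 15, 112, 166), (303, 15, 116, 224), (310, 28, 62, 255), (317, 10, 8, 94), (324, 0, 14, 89), (331, 15, 10, 100), (338, 15, 10, 100)]
320 [(205, 15, 112, 148), (212, 14, 111, 149), (219, 16, 112, 161), (226, 15, 113, 156), (233, 15, 115, 169), (240, 14, 109, 177), (247, 15, 114, 166), (254, 15, 112, 180), (261, 16, 110, 178), (268, 14, 111, 180), (275, 14, 113, 170), (282, 16, 111, 172), (289, 15, 113, 174), (296, 15, 109, 166), (303, 15, 114, 226), (310, 28, 63, 255), (317, 8, 11, 94), (324, 15, 6, 88), (331, 0, 10, 101), (338, 18, 13, 101)]
```

Call:
jog_arm --motion '[[[0.02,0.001,-0.003,0],[0.02,0.001,-0.003,0],[0.02,0.001,-0.003,0],[0.026,0.001,0.004,0],[0.026,0.001,0.004,0],[0.026,0.001,0.004,0],[0.026,0.001,0.004,0],[0.026,0.001,0.004,0]]]'

```text
time_s: 31.98
eef_pos: [0.5121, -0.1963, 0.0769]
ee_rot: [-2.864, 0.202, 1.143]
ft_force: [1.4, -0.1, -2.7]
width: 1.003
gripper_force: 1.3
```

Call:
jog_arm --motion '[[[0.023,0,0.013,0],[0.023,0,0.013,0],[0.017,0,0.01,0],[0.017,0,0.01,0],[0.016,0,0.009,0],[0.012,0,0.007,0],[0,0,0,0]]]'

```text
time_s: 32.57
eef_pos: [0.529, -0.1986, 0.0179]
ee_rot: [-2.863, 0.202, 1.144]
ft_force: [0.3, -0.9, -1.1]
width: 1.003
gripper_force: 0.0
```

```bash
python3 st.py; python3 - <<'E'
from kin import *
p=np.array([.66,-.1,.30]);R=Ro.from_matrix(np.linalg.svd(np.array([[.719,-.14,-.681],[-.102,-.99,.096],[-.688,.001,-.726]]))[0]@np.linalg.svd(np.array([[.719,-.14,-.681],[-.102,-.99,.096],[-.688,.001,-.726]]))[2])
q=np.array([-.35,1.0,.5,-.25,2.1,1.2]);f=lambda x:np.r_[fk(x)[0]-p,(R.inv()*fk(x)[1]).as_rotvec()]
q=least_squares(f,q,bounds=(LO,HI)).x;print(q.round(3))
for el in(0,.3):
  x=q.copy();d=np.array([np.cos(-.14)*np.cos(el),np.sin(-.14)*np.cos(el),np.sin(el)])*.0417
  for i in range(56):
    x=step(x,np.r_[fk(x)[1].inv().apply(d)*2,0],.6)
    if i%8==7: print(el,i,x.round(2),fk(x)[0].round(3),fk(x)[1].as_matrix()[:,2].round(3))
E
```

```text
32.57 q [-0.473  0.971  1.047 -0.236  1.849  1.26 ] p [ 0.529  -0.1986  0.0179]
[[ 0.717 -0.14  -0.682]
 [-0.102 -0.99   0.096]
 [-0.689  0.    -0.725]] [ 0.3 -0.9 -1.1]
[-0.294  0.97   0.22  -0.245  2.691  1.238]
0 7 [-0.29  1.07  0.22 -0.15  2.5   1.33] [ 0.696 -0.103  0.196] [-0.607  0.084 -0.791]
0 15 [-0.28  1.14  0.22 -0.1   2.3   1.38] [ 0.736 -0.107  0.12 ] [-0.501  0.068 -0.863]
0 23 [-0.28  1.19  0.22 -0.06  2.1   1.41] [ 0.775 -0.112  0.062] [-0.365  0.048 -0.93 ]
0 31 [-0.28  1.23  0.22 -0.03  1.89  1.43] [ 0.818 -0.118  0.018] [-0.204  0.024 -0.979]
0 39 [-0.28  1.26  0.22 -0.01  1.68  1.43] [ 0.862 -0.123 -0.016] [-0.027 -0.001 -1.   ]
0 47 [-0.28  1.3   0.22  0.02  1.47  1.43] [ 0.907 -0.129 -0.041] [ 0.156 -0.027 -0.987]
0 55 [-0.27  1.33  0.22  0.04  1.26  1.43] [ 0.948 -0.135 -0.057] [ 0.33  -0.051 -0.942]
0.3 7 [-0.29  0.98  0.22 -0.18  2.59  1.3 ] [ 0.669 -0.099  0.272] [-0.609  0.084 -0.788]
0.3 15 [-0.29  0.99  0.22 -0.13  2.47  1.34] [ 0.692 -0.101  0.252] [-0.518  0.07  -0.853]
0.3 23 [-0.29  0.99  0.22 -0.09  2.34  1.37] [ 0.719 -0.104  0.236] [-0.403  0.053 -0.914]
0.3 31 [-0.29  0.99  0.22 -0.05  2.19  1.4 ] [ 0.752 -0.108  0.222] [-0.265  0.032 -0.964]
0.3 39 [-0.28  1.    0.22 -0.02  2.03  1.42] [ 0.79  -0.113  0.212] [-0.106  0.009 -0.994]
0.3 47 [-0.28  1.    0.22  0.    1.85  1.43] [ 0.832 -0.119  0.205] [ 0.068 -0.016 -0.998]
0.3 55 [-0.28  1.02  0.22  0.03  1.65  1.43] [ 0.877 -0.125  0.202] [ 0.247 -0.041 -0.968]
```

Call:
jog_arm --motion '[[[0,0,-0.06,0],[0,0,-0.06,0],[0,0,-0.06,0],[0,0,-0.06,0],[-0.034,-0.039,-0.053,0],[-0.034,-0.039,-0.053,0],[-0.034,-0.039,-0.053,0],[-0.034,-0.039,-0.053,0]]]'

```text
time_s: 33.23
eef_pos: [0.645, -0.1352, 0.2323]
ee_rot: [-2.865, 0.203, 1.141]
ft_force: [0.1, -0.6, -0.1]
width: 0.999
gripper_force: 0.0
```

Call:
jog_arm --motion '[[[-0.034,-0.039,-0.053,0],[-0.034,-0.039,-0.053,0],[0.042,0,-0.071,0],[0.042,0,-0.071,0],[0.042,0,-0.071,0],[0.043,0,-0.071,0],[0.044,0,-0.07,0],[0.045,0,-0.07,0]]]'

```text
time_s: 33.9
eef_pos: [0.6651, -0.0989, 0.27]
ee_rot: [-2.91, 0.206, 1.035]
ft_force: [-0.6, -0.8, -0.1]
width: 1.0
gripper_force: 0.0
```

Call:
jog_arm --motion '[[[0.046,0,-0.069,0],[0.047,0,-0.069,0],[0.047,0,-0.068,0],[0.048,0,-0.068,0],[0.049,0,-0.067,0],[0.05,0,-0.066,0],[0.05,0,-0.066,0],[0.051,0,-0.065,0]]]'

```text
time_s: 34.57
eef_pos: [0.6862, -0.0997, 0.2553]
ee_rot: [-2.972, 0.208, 0.873]
ft_force: [0.2, -1.0, -0.0]
width: 0.999
gripper_force: 0.0
```

```bash
python3 st.py; python3 look.py R6
```

```text
34.57 q [-0.287  0.987  0.222 -0.135  2.494  1.34 ] p [ 0.6862 -0.0997  0.2553]
[[ 0.833 -0.139 -0.536]
 [-0.118 -0.99   0.073]
 [-0.541  0.002 -0.841]] [ 0.2 -1.  -0. ]
scene red 0 []
side red 0 []
wrist red 0 []
```

Call:
jog_arm --motion '[[[0.054,0,-0.063,0],[0.055,0,-0.062,0],[0.056,0,-0.061,0],[0.057,0,-0.06,0],[0.058,0,-0.059,0],[0.059,0,-0.058,0],[0.06,0,-0.057,0],[0.061,0,-0.056,0]]]'

```text
time_s: 35.38
eef_pos: [0.7149, -0.1026, 0.2348]
ee_rot: [-3.031, 0.212, 0.683]
ft_force: [1.0, 0.2, 0.4]
width: 0.997
gripper_force: 0.0
```

Call:
jog_arm --motion '[[[0.063,0,-0.054,0],[0.064,0,-0.053,0],[0.065,0,-0.052,0],[0.066,0,-0.051,0],[0.067,0,-0.049,0],[0.068,0,-0.048,0],[0.069,0,-0.046,0],[0.07,0,-0.045,0]]]'

```text
time_s: 36.05
eef_pos: [0.7509, -0.1069, 0.2119]
ee_rot: [-3.083, 0.215, 0.46]
ft_force: [0.4, -0.4, 0.1]
width: 1.001
gripper_force: 0.0
```

```bash
python3 st.py
```

```text
36.05 q [-0.283  1.007  0.222 -0.056  2.205  1.401] p [ 0.7509 -0.1069  0.2119]
[[ 0.947 -0.138 -0.29 ]
 [-0.133 -0.99   0.037]
 [-0.292  0.003 -0.956]] [ 0.4 -0.4  0.1]
```

Call:
jog_arm --motion '[[[0.071,0,-0.043,0],[0.072,0,-0.042,0],[0.073,0,-0.04,0],[0.074,0,-0.038,0],[0.075,0,-0.037,0],[0.075,0,-0.035,0],[0.076,0,-0.033,0],[0.077,0,-0.032,0]]]'

```text
time_s: 36.72
eef_pos: [0.7933, -0.1123, 0.1893]
ee_rot: [-3.122, 0.217, 0.209]
ft_force: [-0.2, 0.1, 0.3]
width: 1.002
gripper_force: 0.0
```

Call:
jog_arm --motion '[[[0.078,0,-0.03,0],[0.078,0,-0.028,0],[0.079,0,-0.026,0],[0.079,0,-0.025,0],[0.08,0,-0.024,0],[0.08,0,-0.022,0]]]'

```text
time_s: 37.22
eef_pos: [0.8278, -0.1168, 0.1759]
ee_rot: [3.13, -0.218, -0.004]
ft_force: [0.1, -0.3, 0.7]
width: 1.0
gripper_force: 0.0
```

```bash
python3 st.py
```

```text
37.22 q [-0.28   1.038  0.222 -0.004  1.883  1.428] p [ 0.8278 -0.1168  0.1759]
[[ 0.99  -0.138 -0.003]
 [-0.138 -0.99  -0.004]
 [-0.002  0.004 -1.   ]] [ 0.1 -0.3  0.7]
```

```bash
cat > brim.py <<'E'
import sys,pickle,cv2,numpy as np
from h import *
from plant import viewer
def brims(s):
    hsv=cv2.cvtColor(s['color'],cv2.COLOR_BGR2HSV); out=[]
    m=cv2.inRange(hsv,(11,164,60),(21,255,255))
    hh=[]
    for c in blobs(m,300):
        P=ray(s,c.reshape(-1,2),.05)[:,:2].astype(np.float32)
        if P[:,0].min()<.2 or P[:,0].max()>.9 or abs(P[:,1]).max()>.5: continue
        r=cv2.minAreaRect(P); out.append((np.round(r[0],3),np.round(r[1],3),round(r[2],1)))
    return out
print('now',brims(viewer.snapshot('side')));print('start',brims(pickle.load(open('s0.pkl','rb'))['side']))
S=pickle.load(open('s0.pkl','rb'))
def tools(n,a):
    return cv2.absdiff(viewer.snapshot(n)['color'],S[n]['color']).max(2)
d=tools('side',0)
for k,(x0,y0,x1,y1) in {'slick':(228,208,300,246),'tin':(210,105,242,142),'plug':(350,335,390,380),'R':(230,228,335,325),'L':(193,138,275,205)}.items(): print(k,'changed px',int((d[y0:y1,x0:x1]>45).sum()))
E
python3 brim.py
```

```text
now [(array([ 0.416, -0.186]), array([0.156, 0.138]), 64.8), (array([0.461, 0.222]), array([0.137, 0.159]), 10.7)]
start [(array([ 0.446, -0.185]), array([0.14 , 0.158]), 12.2), (array([0.482, 0.223]), array([0.162, 0.136]), 88.2)]
slick changed px 687
tin changed px 287
plug changed px 0
R changed px 2036
L changed px 2593
```

Call:
jog_arm --motion '[[[0,0,0,-0.12],[-0.067,-0.039,-0.004,0],[-0.067,-0.039,-0.004,0],[-0.067,-0.039,-0.004,0],[-0.067,-0.039,-0.004,0],[-0.067,-0.039,-0.004,0],[-0.067,-0.039,-0.004,0],[-0.067,-0.039,-0.004,0]]]'

```text
time_s: 37.98
eef_pos: [0.6119, 0.0319, 0.191]
ee_rot: [3.136, -0.119, -0.006]
ft_force: [1.0, 0.4, 0.6]
width: 0.999
gripper_force: 0.0
```

Call:
jog_arm --motion '[[[-0.067,-0.039,-0.004,0],[-0.067,-0.039,-0.004,0],[-0.067,-0.039,-0.004,0],[-0.067,-0.039,-0.004,0],[-0.067,-0.039,-0.004,0],[-0.067,-0.039,-0.004,0],[-0.067,-0.039,-0.004,0],[-0.067,-0.039,-0.004,0]]]'

```text
time_s: 38.65
eef_pos: [0.3569, 0.2075, 0.2075]
ee_rot: [3.136, -0.12, -0.006]
ft_force: [1.0, 0.4, 0.3]
width: 1.0
gripper_force: 0.0
```

```bash
python3 st.py; python3 tool.py .315 .237 .034 6 abs; cat > side.py <<'E'
import cv2,numpy as np,pickle
from plant import viewer
from h import *
# L board top right-side/near edges from wrist camera: board-top mask, quadrilateral corners on z=.043
s=viewer.snapshot('wrist');pickle.dump(s,open('w.pkl','wb'));print('wcam',(-s['R'].T@s['t']).round(3))
hsv=cv2.cvtColor(s['color'],cv2.COLOR_BGR2HSV)
m=cv2.inRange(hsv,(11,164,60),(21,255,255))
for c in blobs(m,1500):
    P=ray(s,c.reshape(-1,2),.05)[:,:2]; e=cv2.fitEllipse(ray(s,c.reshape(-1,2),.05)[:,:2].astype(np.float32)*1000)
    print('orange',P.min(0).round(3),P.max(0).round(3),np.round(e[0],0),np.round(e[1],0),round(e[2]))
g=[(x,y) for x in np.arange(.30,.46,.01) for y in (.16,.20,.245,.29,.33)]
for x in np.arange(.30,.46,.012):
    r=[]
    for y in(.15,.2,.25,.3,.34):
        a,b=proj(s,[x,y,.02])[0].round().astype(int)
        r.append(hsv[b,a].tolist() if 0<=a<560 and 0<=b<420 else None)
    print(round(x,3),r)
E
python3 side.py
```

```text
38.65 q [ 0.239  0.188  1.722 -0.002  1.235  1.887] p [0.3569 0.2075 0.2075]
[[ 0.997 -0.076 -0.004]
 [-0.076 -0.997 -0.003]
 [-0.004  0.003 -1.   ]] [1.  0.4 0.3]
rows 6 [-0.0145 -0.0089  0.0579] mm/row 30.2
wcam [0.429 0.204 0.339]
orange [0.394 0.146] [0.508 0.307] [454. 227.] [114. 169.] 174
0.3 [[14, 145, 231], [13, 148, 140], [13, 144, 140], [14, 144, 227], [102, 47, 27]]
0.312 [[14, 144, 230], [13, 145, 137], [12, 144, 133], [13, 144, 222], [14, 142, 234]]
0.324 [[14, 142, 232], [13, 142, 142], [13, 146, 152], [15, 140, 239], [14, 140, 237]]
0.336 [[14, 141, 240], [13, 145, 149], [13, 149, 147], [14, 140, 238], [14, 141, 237]]
0.348 [[14, 142, 236], [14, 147, 146], [12, 140, 149], [15, 140, 238], [14, 138, 240]]
0.36 [[20, 103, 251], [15, 118, 169], [13, 142, 142], [14, 142, 235], [13, 141, 230]]
0.372 [[15, 119, 152], [15, 114, 152], [15, 116, 163], [13, 149, 140], [14, 144, 234]]
0.384 [[15, 115, 159], [15, 115, 157], [15, 115, 155], [16, 117, 159], [15, 117, 148]]
0.396 [[15, 116, 149], [13, 216, 171], [13, 219, 170], [15, 117, 151], [15, 117, 150]]
0.408 [[15, 114, 161], [14, 219, 177], [13, 220, 177], [16, 117, 150], [11, 16, 126]]
0.42 [[15, 115, 173], [14, 220, 162], [13, 220, 154], [15, 120, 160], [15, 115, 162]]
0.432 [[13, 226, 166], [14, 223, 153], [13, 220, 152], [14, 223, 176], [15, 114, 150]]
0.444 [[17, 209, 254], [14, 220, 167], [14, 224, 179], [14, 220, 177], [14, 120, 155]]
0.456 [[17, 214, 253], [14, 214, 185], [14, 217, 183], [14, 226, 178], [14, 121, 143]]
```

Call:
jog_arm --motion '[[[-0.03,-0.018,0.04,0],[-0.03,-0.018,0.04,0],[-0.027,-0.017,0.06,0],[0,0,0.07,0],[0,0,0.07,0],[0,0,0.065,0],[0,0,0,0]]]'

```text
time_s: 39.28
eef_pos: [0.3145, 0.2353, 0.0311]
ee_rot: [3.133, -0.119, -0.019]
ft_force: [-1.1, 0.1, 0.7]
width: 0.999
gripper_force: 0.0
```

```bash
python3 st.py; python3 tool.py .4636 .2258 .034 12 abs
```

```text
39.28 q [ 0.339  0.475  2.01  -0.003  0.671  1.988] p [0.3145 0.2353 0.0311]
[[ 0.997 -0.076 -0.013]
 [-0.076 -0.997 -0.006]
 [-0.012  0.007 -1.   ]] [-1.1  0.1  0.7]
rows 12 [ 0.0249 -0.0003 -0.0008] mm/row 12.5
```

Call:
jog_arm --motion '[[[0.02,0,0,0],[0.02,0,0,0],[0.02,0,0,0],[0.018,0,0,0],[0.018,0,0,0],[0.018,0,0,0],[0.018,0,0,0],[0.018,0,0,0]]]'

```text
time_s: 39.95
eef_pos: [0.3901, 0.2298, 0.0354]
ee_rot: [3.135, -0.119, -0.013]
ft_force: [-7.0, -0.1, 2.1]
width: 1.0
gripper_force: 3.5
```

Call:
jog_arm --motion '[[[0.018,0,0,0],[0.018,0,0,0],[0.018,0,0,0],[0.018,0,0,0],[0.018,0,0,0],[0.018,0,0,0],[0.018,0,0,0],[0,0,0,0]]]'

```text
time_s: 40.62
eef_pos: [0.4554, 0.2253, 0.0354]
ee_rot: [3.136, -0.12, -0.005]
ft_force: [-0.8, -0.3, 0.0]
width: 1.001
gripper_force: 0.2
```

```bash
python3 st.py; python3 brim.py | head -1; python3 tool.py .4636 .2258 .032 1 abs
```

```text
40.62 q [ 0.227  0.584  1.696 -0.003  0.866  1.876] p [0.4554 0.2253 0.0354]
[[ 0.997 -0.076 -0.004]
 [-0.076 -0.997 -0.003]
 [-0.003  0.003 -1.   ]] [-0.8 -0.3  0. ]
now [(array([ 0.416, -0.186]), array([0.156, 0.138]), 64.8), (array([0.566, 0.22 ]), array([0.164, 0.126]), 85.8)]
rows 1 [ 0.0169 -0.0021  0.0063] mm/row 9.1
```

Call:
jog_arm --motion '[[[-0.03,0,0,0],[-0.06,0,0,0],[-0.03,0,-0.06,0],[-0.03,0,-0.07,0],[-0.03,0,-0.07,0],[0,0,-0.07,0],[0,0,0,0]]]'

```text
time_s: 41.3
eef_pos: [0.3667, 0.2337, 0.1757]
ee_rot: [-3.139, 0.118, -0.012]
ft_force: [0.2, -0.4, 1.2]
width: 0.998
gripper_force: 0.0
```

```bash
python3 st.py; python3 brim.py|head -1; python3 - <<'E'
import cv2,numpy as np
from plant import viewer
from h import *
s=viewer.snapshot('scene');hsv=cv2.cvtColor(s['color'],cv2.COLOR_BGR2HSV)
o=np.array([.644,-.0245]);X=np.array([.997,-.0765]);Y=np.array([.0765,.997])
# stripe visibility: yellow ahead of far edge along stripe-y positions; top far edge z=.043
for y in(.14,.17,.2,.235,.27,.3,.33):
    r=[]
    for x in np.arange(-.02,.045,.004):
        w=o+X*x+Y*y; a,b=proj(s,[*w,.043])[0].round().astype(int); r.append('%d/%d/%d'%tuple(hsv[b,a]))
    print(y,r)
E
```

```text
41.3 q [ 0.295  0.261  1.73  -0.002  1.143  1.942] p [0.3667 0.2337 0.1757]
[[ 0.997 -0.075  0.007]
 [-0.075 -0.997  0.   ]
 [ 0.007 -0.001 -1.   ]] [ 0.2 -0.4  1.2]
now [(array([ 0.416, -0.186]), array([0.156, 0.138]), 64.8), (array([0.56 , 0.219]), array([0.139, 0.159]), 15.4)]
0.14 ['17/99/243', '18/96/247', '18/96/246', '16/131/193', '24/154/244', '26/149/253', '26/149/253', '26/148/253', '26/149/253', '26/149/253', '26/148/253', '26/148/253', '26/149/253', '26/149/253', '26/149/253', '20/145/242', '13/134/223']
0.17 ['17/100/243', '19/93/248', '18/94/246', '14/123/166', '15/159/156', '16/165/165', '17/167/169', '18/172/191', '25/154/250', '26/148/253', '26/148/253', '26/148/253', '26/148/253', '26/148/253', '26/148/253', '19/149/231', '13/133/226']
0.2 ['17/99/245', '20/89/250', '20/85/251', '14/115/208', '17/156/177', '18/172/191', '18/172/191', '21/166/231', '27/147/253', '27/147/253', '27/147/253', '27/147/253', '27/147/253', '27/147/253', '26/147/253', '18/147/231', '13/131/227']
0.235 ['19/92/249', '20/85/252', '17/98/244', '14/132/168', '18/169/189', '18/173/192', '18/172/
[... 167 characters left out ...]
0/85/252', '17/99/242', '15/131/165', '17/159/178', '18/171/191', '18/172/191', '18/172/191', '22/163/234', '26/146/253', '27/147/253', '27/147/253', '27/147/253', '27/147/253', '27/147/253', '20/152/233', '13/133/227']
0.3 ['18/95/246', '20/86/251', '21/81/252', '13/119/158', '17/168/185', '18/172/190', '18/172/190', '18/171/191', '22/163/234', '27/147/253', '26/146/253', '27/147/253', '27/146/253', '26/146/253', '27/146/253', '24/145/247', '13/131/227']
0.33 ['19/93/248', '19/90/248', '20/86/250', '14/119/154', '13/143/132', '13/149/132', '17/168/172', '18/170/189', '23/161/238', '27/146/253', '27/146/253', '26/146/253', '26/146/253', '27/146/253', '27/146/253', '22/150/242', '13/131/228']
```

```bash
python3 -c "
from plant import robot
print(robot.hand_in())"
```

```text
the job is handed in; nothing more can be done
None
```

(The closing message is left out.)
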